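# Turn the half-toasted slice over with the lifter

### The arm

A 6-joint arm with a two-finger parallel gripper is mounted at the origin on the work surface. World frame = base frame: x ahead of the robot, y to its left, z up, the work surface at z = 0. Lengths are in m, angles in rad, forces in N, time in s.
With the tool pointing down it reaches from about 0.35 to 0.85 m from the base axis. Payload 8.1 kg.
Tool frame: the origin (TCP) lies on the centre line of the jaws, within the pads' length; the fingertips stand 25 mm ahead of it and the grasp point (between the pads) lies 6 mm ahead of it (arm.tip_reach is the z of the fingertips in the tool frame, in m); z points along the fingers, y is the direction in which the jaws open and shut (so a half turn about z gives the same grasp; the last joint's range is limited). The gripper opens to 93 mm and grips with 3 to 60 N. Pads are 15 mm wide; open, the fingers measure 128 mm over their backs; the gripper's body (75 mm by 188 mm) begins 65 mm behind the grasp point.
Start: joints at [1.068, 0.13, 1.488, -0, 1.523, -0.085], TCP at [0.243, 0.548, 0.244] pointing down, gripper open.
Joint ranges: [-2.96, 2.96], [-0.89, 2.26], [0.02, 2.5], [-1.34, 4.48], [0, 2.73], [-2.66, 2.66]. Speed limits (rad/s): [2.39, 2.39, 2.79, 3.14, 3.14, 3.14].

### API

Orientations are given as a unit quaternion [x, y, z, w].
In Python, from station import status, imaging, ticket, arm gives the robot as it stands. The module is installed in compiled form; this text tells all that it offers.
- The arm moves only by the tool carry_out, never from a script. Its arguments are lists of equal length, an entry for each row: "turn": the turn, a rotation vector about the world's x, y, z in degrees, a list of three; "xyz": the shift along the world's x, y, z in m, a list of three; "hand": the opening, from 0 (shut) to 1 (fully open). A call has 1 to 20 rows; each row shifts and turns the pose as measured when the row begins; what a row does not reach is not made up. A row lasts 1/8 s, in which the tool goes at most 62.5 mm and 10.7 degrees, less where a joint would pass 70% of its speed; a pose out of reach is approached as far as the arm can. A call with a gripper value outside its range is refused whole. The fingers move at their own pace and stop on an object; "grip_force" is the grip in N (left out, the last holds). Time passes only in rows, so rows that do not move let the fingers close. It gives the time, the measured TCP pose, the force and the opening at its end, in the units of the state.
- status.state(): the state, without advancing time (a new reading comes with each control period).
- imaging.snapshot(name): name is "scene" or "top" or "wrist"; returns a dict with "image" (420x560x3 uint8, blue, green, red), "fx", "fy", "cx", "cy" (pixels), "xyz" and "rotation" of the camera in the world. Camera axes: x right, y up, looking along -z (the intrinsics and any distortion apply to the point x, -y, -z); pixel columns grow to the right and rows downward; lengths in m; the calibration is good to about 2 mm. A picture is of the moment at which its call begins. There is no depth.
- ticket.close_job(): hands the job in, once; it reports no verdict.
The state is a dict: "time": time; "joints": joint angles; "qd": joint speeds; "joint_torque": joint torques, N m; "tcp_pos": TCP position; "tool_rot": TCP orientation; "ft_force": force on the tool from outside, world axes, zero at the start; "torque": the same for the moment, N m; "opening": opening from 0.0 (shut) to 1.0 (fully open).
Only numpy, scipy, OpenCV 4.12 (cv2) and the standard library are available. Lean on these libraries where they do the work, as an engineer would, in place of code of your own. Each camera call takes 0.05 s, during which the arm holds its last target.

### The job

Take the short lifter by its upright handle, slide its blade under the near edge of the slice of toast lying in the blue bay of the board, and with the slice's far edge braced against the wooden step, tip it over so that it ends lying flat, browned side up, on the raised wooden part. Work gently: press and push only lightly with the blade, do not touch the slice with the fingers, and tip it rather than lifting it clear or tossing it. Then stand the lifter upright on its foot back on the red mat, let go of it, and leave everything else where it is.

Things in the scene. Friction and masses are not known exactly. Their poses are not given: they have to be found in the camera images.
- board: Two-level board fixed to the counter. Origin at counter level under the middle of the step; x points from the low bay over the step to the raised part, z up. Low bay: blue, x -150 to 0 mm, y within 75 mm, top 8 mm above the counter, open on its outer sides. Raised part: wood, x 0 to 150 mm, y within 80 mm, top 16 mm above the counter. The step face at x = 0 is thus 8 mm high.
- toast_center (a point): Centre of a stiff slice of toast, 85 (its x) by 90 (its y) by 13 mm, 35 to 60 g, edges fully rounded (radius 6.5 mm): a blade sliding on the bay floor wedges under once the slice is braced. It starts in the blue bay, pale side up, browned side down, x about along the board's x, far edge 5 to 20 mm short of the step. Its z axis is up at the start and must be down at the end.
- lifter_grip (a point): Point in the lifter's upright dark wooden handle, 50 mm above its underside. Handle 26 (x) by 22 mm (y, grip this), top at 75 mm; dark steel foot x -30 to 18, 34 mm wide, up to 15 mm. Thin steel blade, 2 mm, 60 mm wide, from the foot to a straight nose at x = +95 mm, underside 9.5 mm up; its stiff pivot at x = 10 sits bent up or down by up to 0.095 rad, not measured (nose 8 mm up or down). 150 g.
- mat: Red flat mat fixed to the counter, 160 mm (x) by 110 mm (y), 4 mm thick, origin at the centre of its underside. The lifter starts on it, about in its middle, with its handle's axis near x = -40 mm of the mat, and belongs back on it. The mat may be on the left or the right of the board; the plate is on the other side.
- plate: white plate 160 mm across, a bystander to leave alone; origin at the centre of its underside
- mug: blue mug, a bystander to leave alone; origin at the centre of its underside
- jam: amber jam jar, a bystander to leave alone; origin at the centre of its underside
- tin: green tin, a bystander to leave alone; origin at the centre of its underside
- shaker: steel salt shaker, a bystander to leave alone; origin at the centre of its underside
- butter: white butter dish, a bystander to leave alone; origin at the centre of its underside
Not all that is in view belongs to the job. Leave any pink look-alike of the part that bears lifter_grip alone.

How it is judged:
On the way, in this order (a step that is already met when the one before it is completed fails the run):
1. the slice is tipped up by the lifter touching it (angle between toast_center's own z axis and vertical between 0.35 and 1.9 rad and contact force between lifter and toast above 0.03 N), for 0.1 s.
2. the slice lies turned over on the raised part (angle between toast_center's own z axis and vertical above 2.95 rad and x of toast_center in the frame of board between 0.02 and 0.11 m), for 0.2 s.
At the end, for the whole second after the job is handed in: Slice flat on the raised wood, browned side up, centre 20 to 110 mm past the step and within 50 mm of the centreline, at rest; lifter standing upright on the red mat (handle axis within 75 mm in x, 50 mm in y of its centre), released; bystanders within 20 mm of their places (all of step 2 and y of toast_center in the frame of board between -0.05 and 0.05 m and height (world z) of toast_center between 0.018 and 0.028 m and linear speed of each of toast, lifter below 0.02 m/s and contact force between lifter and toast below 0.02 N and x of lifter_grip in the frame of mat between -0.075 and 0.075 m and y of lifter_grip in the frame of mat between -0.05 and 0.05 m and height (world z) of lifter_grip between 0.049 and 0.059 m and angle between lifter_grip's own z axis and vertical below 0.08 rad); the robot touches nothing.
It fails at once if the fingers touch the slice (over 0.5 N) (contact force between the fingers and toast above 0.5 N).
It fails at once if the lifter bears on the slice with more than 8 N (contact force between lifter and toast above 8 N).
It fails at once if the lifter is pressed on the board with more than 20 N (contact force between lifter and board above 20 N).
It fails at once if the slice is tossed or lifted clear (centre over 95 mm above the counter) or falls off the board (height (world z) of toast_center above 0.095 m or height (world z) of toast_center below 0.009 m).
It fails at once if a bystander is moved more than 20 mm (distance of any of plate, mug, jam, tin, shaker, butter from where it was at the start of the episode above 0.02 m).
It also fails if it takes over 62 s, if anything falls off the work surface, if the arm or the gripper's body presses on something with over 40 N, if the wrist force passes 120 N, or if a joint passes its speed limit or range.

## Working session

There is one attempt and no reset: what is moved stays moved. The work goes in short steps, Python scripts to look and compute and a tool call to move; the robot and the scene stay as the last step left them, time stands still between calls to the robot, and variables do not carry over. Pictures are saved under pics/ and viewed, and the job is handed in when it is done.

Besides the shell and the picture viewer there is one more tool, called after ">>>" in YAML: its name, and indented under it one key for each argument. carry_out: Moves the arm, as the interface text tells. Its arguments: {"type":"object","properties":{"turn":{"type":"array"},"xyz":{"type":"array"},"hand":{"type":"array"},"grip_force":{"type":"number"}},"required":["turn","xyz","hand"]}

```bash
mkdir -p pics
python3 - <<'E'
from station import status, imaging, ticket, arm
import cv2
print(status.state()); print(arm.tip_reach)
for n in ("scene","top","wrist"):
    s=imaging.snapshot(n); cv2.imwrite(f"pics/{n}0.png",s["image"])
    print(n,{k:s[k] for k in s if k!="image"})
E
```

```text
{'time': 0.0, 'joints': array([ 1.06758254e+00,  1.31152000e-01,  1.48921999e+00,  1.93377563e-05,
        1.52300217e+00, -8.53682061e-02]), 'qd': array([ 0.00048495, -0.00035243,  0.00058658,  0.00051529, -0.00106168,
        0.00011364]), 'joint_torque': array([-6.99104203e-04, -5.59832740e+01, -4.91770506e+01,  7.67405285e-02,
        3.51302465e-02, -1.66872969e-04]), 'tcp_pos': array([0.24318932, 0.54795918, 0.24262544]), 'tool_rot': array([ 2.07406615e-01,  9.78254416e-01, -8.49656727e-04, -2.67615354e-04]), 'ft_force': array([-0.18967758, -0.03707581, -0.15109744]), 'torque': array([-0.01278375,  0.0035544 ,  0.05004397]), 'opening': 1.0012434421897616}
0.025
scene {'fx': 519.7952605652845, 'fy': 519.7952605652845, 'cx': 290.5584450695571, 'cy': 210.88655830735357, 'xyz': array([ 1.32363671, -0.77665965,  0.77389383]), 'rotation': array([0.43543258, 0.19342247, 0.35555945, 0.80409184])}
top {'fx': 441.2438075247033, 'fy': 441.2438075247033, 'cx': 282.05525925921677, 'cy': 208.30495744780077, 'xyz': array([ 0.38482574, -0.03195902,  1.54949943]), 'rotation': array([ 0.02799828, -0.02854129, -0.6962482 ,  0.71668677])}
wrist {'fx': 315.0738255931393, 'fy': 315.0738255931393, 'cx': 278.55448589634085, 'cy': 212.3147039023153, 'xyz': array([0.17085305, 0.58058844, 0.38393794]), 'rotation': array([-0.12282593, -0.07880468,  0.53889397,  0.82963661])}
```

View pics/scene0.png

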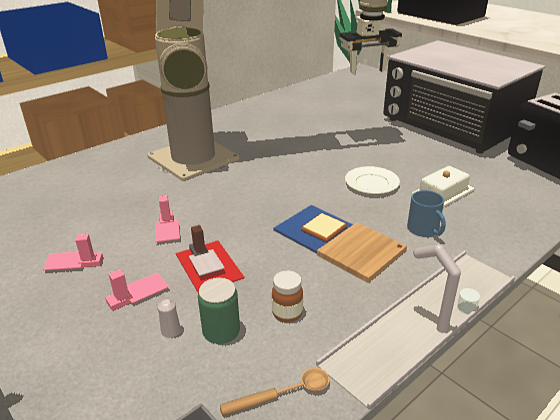

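View pics/top0.png

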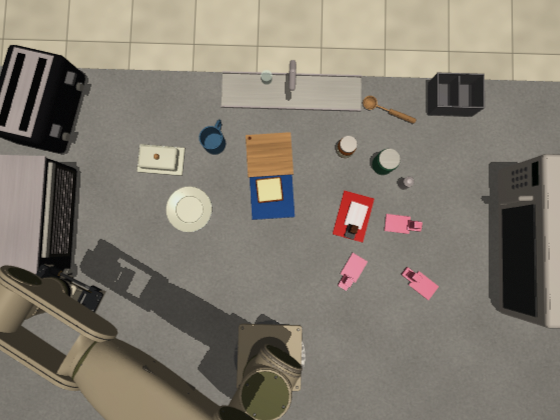

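View pics/wrist0.png

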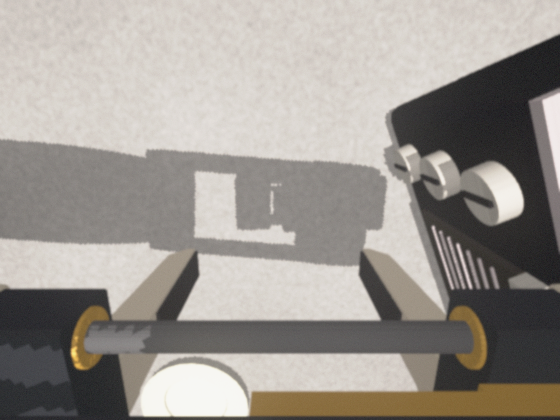

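The top view shows the blue bay at about (272,198), the wood at (270,153), the toast at (269,190) and the red mat at (353,216). The lifter has its dark handle at (352,230) and its blade at (357,213). Candidates for the lifter are the dark-handled one on the red mat (352,230) and pink look-alikes at (403,224), (352,270) and (421,283). I choose the one on the red mat.

```bash
cat > h.py <<'E'
import numpy as np, cv2
from scipy.spatial.transform import Rotation as R
from station import status, imaging
def ray(s,uv):
    uv=np.atleast_2d(uv).astype(float)
    d=np.c_[(uv[:,0]-s["cx"])/s["fx"],-(uv[:,1]-s["cy"])/s["fy"],-np.ones(len(uv))]
    return R.from_quat(s["rotation"]).apply(d)
def plane(s,uv,z):
    d=ray(s,uv); return s["xyz"]+d*((z-s["xyz"][2])/d[:,2])[:,None]
def proj(s,p):
    q=R.from_quat(s["rotation"]).inv().apply(np.atleast_2d(p)-s["xyz"])
    return np.c_[s["cx"]-s["fx"]*q[:,0]/q[:,2], s["cy"]+s["fy"]*q[:,1]/q[:,2]]
def tri(s1,uv1,s2,uv2):
    d1=ray(s1,uv1)[0];d2=ray(s2,uv2)[0]
    A=np.c_[d1,-d2];t=np.linalg.lstsq(A,s2["xyz"]-s1["xyz"],rcond=None)[0]
    p=s1["xyz"]+t[0]*d1;q=s2["xyz"]+t[1]*d2
    return (p+q)/2,np.linalg.norm(p-q)
def hsv(s): return cv2.cvtColor(s["image"],cv2.COLOR_BGR2HSV)
def mask(s,lo,hi): return cv2.inRange(hsv(s),np.array(lo),np.array(hi))
def blobs(m,amin=60):
    c,_=cv2.findContours(m,cv2.RETR_EXTERNAL,cv2.CHAIN_APPROX_NONE)
    return sorted([x for x in c if cv2.contourArea(x)>amin],key=cv2.contourArea,reverse=True)
E
python3 - <<'E'
from h import *
s=imaging.snapshot("top"); im=s["image"]
a=cv2.resize(im[120:300,230:450],None,fx=3.6,fy=3.2,interpolation=cv2.INTER_CUBIC); cv2.imwrite("pics/topcrop.png",a)
def rep(n,m,z,roi=None):
    for c in blobs(m)[:3]:
        r=cv2.minAreaRect(c); b=cv2.boxPoints(r)
        P=plane(s,b,z)
        print(n,np.round(r[0]),"area",cv2.contourArea(c),"centre",P.mean(0).round(4),"edges",[ (np.linalg.norm(P[i]-P[i-1]).round(4), np.degrees(np.arctan2(*(P[i]-P[i-1])[[1,0]])).round(1)) for i in (1,2)])
rep("red",mask(s,(0,180,80),(6,255,255)),.004)
rep("blue",mask(s,(105,150,60),(125,255,255)),.008)
rep("wood",mask(s,(10,90,120),(20,200,255)),.016)
for p in [(270,190),(270,153),(357,211),(352,230),(352,238)]: print(p,hsv(s)[p[1],p[0]])
E
```

```text
red [353. 216.] area 639.0 centre [ 0.4897 -0.2811  0.004 ] edges [(np.float64(0.1571), np.float64(-13.8)), (np.float64(0.1075), np.float64(-103.4))]
blue [272. 197.] area 945.5 centre [0.5487 0.0067 0.008 ] edges [(np.float64(0.1469), np.float64(-84.7)), (np.float64(0.1474), np.float64(-174.9))]
wood [269. 154.] area 1821.0 centre [0.6981 0.0203 0.016 ] edges [(np.float64(0.1608), np.float64(-84.4)), (np.float64(0.1503), np.float64(-174.7))]
wood [390. 108.] area 185.0 centre [ 0.8758 -0.4044  0.016 ] edges [(np.float64(0.0486), np.float64(-14.9)), (np.float64(0.1953), np.float64(-104.9))]
(270, 190) [ 26  73 227]
(270, 153) [ 16 136 167]
(357, 211) [ 11  19 227]
(352, 230) [  9 176  71]
(352, 238) [ 8 44 92]
```

View pics/topcrop.png

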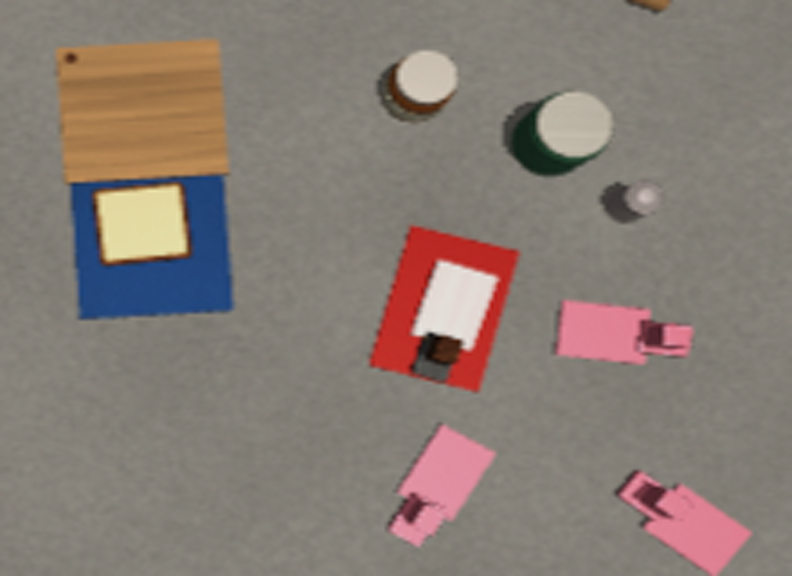

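Run:
```python
from h import *
s=imaging.snapshot("top"); sc=imaging.snapshot("scene")
B=np.array([.6234,.0135]);yb=np.radians(5.3)
def tob(P): 
    c,n=np.cos(yb),np.sin(yb); d=P[:,:2]-B; return np.c_[c*d[:,0]+n*d[:,1],-n*d[:,0]+c*d[:,1]]
# toast: anything non-blue in bay hull
m=mask(s,(5,40,40),(32,255,255)); roi=np.zeros_like(m); roi[178:208,250:292]=255
m=cv2.bitwise_and(m,roi)
m2=mask(s,(22,40,150),(32,140,255)); m2=cv2.bitwise_and(m2,roi)
for mm,z in ((m,.0145),(m2,.021)):
    c=blobs(mm)[0]; b=cv2.boxPoints(cv2.minAreaRect(c)); P=plane(s,b,z); print("toast",P.mean(0).round(4)); print(tob(P).round(4), tob(P).mean(0).round(4),[np.degrees(np.arctan2(*(P[i]-P[i-1])[[1,0]])).round(1) for i in (1,2)])
# handle top & blade
h=hsv(s)
b=cv2.bitwise_and(mask(s,(0,0,190),(180,40,255)),cv2.dilate(mask(s,(0,180,80),(6,255,255)),np.ones((9,9))))
for c in blobs(b,30):
    bb=cv2.boxPoints(cv2.minAreaRect(c)); P=plane(s,bb,.0145)
    print("blade px",bb.round(1).tolist(),P.mean(0).round(4),[(np.linalg.norm(P[i]-P[i-1]).round(4),np.degrees(np.arctan2(*(P[i]-P[i-1])[[1,0]])).round(1)) for i in (1,2)])
t=cv2.resize(s["image"][185:250,325:385],None,fx=9,fy=9,interpolation=cv2.INTER_NEAREST); cv2.imwrite("pics/lt.png",t)
t=cv2.resize(sc["image"][215:295,170:250],None,fx=7,fy=7,interpolation=cv2.INTER_NEAREST); cv2.imwrite("pics/ls.png",t)
q=status.state()["tool_rot"]; print(R.from_quat(q).as_matrix().round(3))
```

```text
toast [0.5732 0.0163 0.0145]
[[-0.0106  0.053 ]
 [-0.0064 -0.0341]
 [-0.0888 -0.0379]
 [-0.093   0.0488]] [-0.0497  0.0074] [np.float64(-81.9), np.float64(-172.0)]
toast [0.5725 0.0157 0.021 ]
[[-0.0164  0.0478]
 [-0.0126 -0.0304]
 [-0.0847 -0.0338]
 [-0.0884  0.0441]] [-0.0505  0.0069] [np.float64(-81.9), np.float64(-172.0)]
blade px [[344.5, 223.5], [351.8999938964844, 201.3000030517578], [367.20001220703125, 206.39999389648438], [359.79998779296875, 228.60000610351562]] [ 0.4922 -0.2893  0.0145] [(np.float64(0.0821), np.float64(-17.4)), (np.float64(0.0561), np.float64(-106.9))]
[[-0.914  0.406 -0.   ]
 [ 0.406  0.914 -0.001]
 [ 0.    -0.001 -1.   ]]
```

View pics/lt.png

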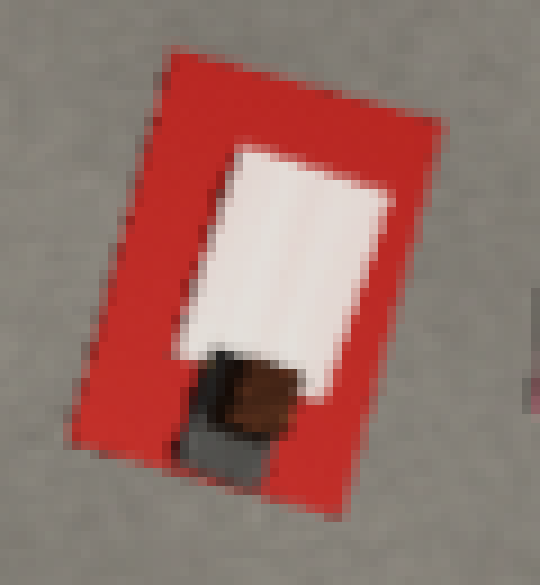

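View pics/ls.png

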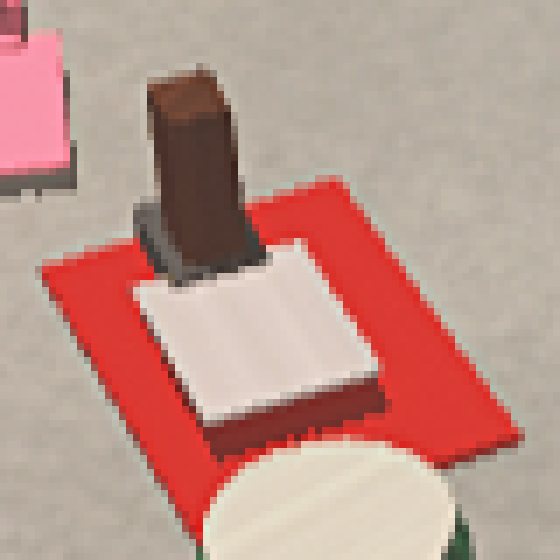

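Run:
```python
from h import *
s=imaging.snapshot("top"); sc=imaging.snapshot("scene")
T=lambda x,y:(325+x/9-.5,185+y/9-.5); S=lambda x,y:(170+x/7-.5,215+y/7-.5)
A=plane(s,T(264,397),.079);print("handle@.079 top",A,"scene",plane(sc,S(191,93),.079))
print(tri(s,T(264,397),sc,S(191,93)))
a=tri(s,T(237,145),sc,S(380,365));b=tri(s,T(394,190),sc,S(208,418))
print("nose",a,b,np.linalg.norm(a[0]-b[0]))
m=(a[0]+b[0])/2; h=A[0]; d=m-h; print(m, np.degrees(np.arctan2(d[1],d[0])),np.hypot(*d[:2]))
M=plane(s,T(353,600),.004)
for z in(.004,):
  print("mat corners",plane(s,[T(172,48),T(445,122),T(342,520),T(70,445)],z).round(4).tolist())
  print("scene mat c",plane(sc,[S(38,268),S(340,178),S(522,437)],z).round(4).tolist())
```

```text
handle@.079 top [[ 0.44177846 -0.27241367  0.079     ]] scene [[ 0.43963345 -0.27066555  0.079     ]]
(array([ 0.44177651, -0.27202775,  0.08075015]), np.float64(0.0002374637688273135))
nose (array([ 0.54036676, -0.27033575,  0.02324295]), np.float64(0.0018906905592222132)) (array([ 0.52564418, -0.3291811 ,  0.0250702 ]), np.float64(0.002113076972040864)) 0.0606866393683928
[ 0.53300547 -0.29975843  0.02415657] -16.685794743372238 0.09523708581258977
mat corners [[0.5803, -0.2465, 0.004], [0.5543, -0.3538, 0.004], [0.3978, -0.3157, 0.004], [0.4239, -0.2096, 0.004]]
scene mat c [[0.3974, -0.3141, 0.004], [0.4247, -0.2064, 0.004], [0.5805, -0.2458, 0.004]]
```

The blade's nose triangulates to z ≈ 24 mm with a width of 60.7 mm (60 expected), so the blade is bent up about 8 mm. The handle axis is at (0.441, -0.272) and the lifter yaw is about -17°.

>>> carry_out:
  turn:
    - [0, 0, 0.5]
    - [0, 0, 0.5]
    - [0, 0, 0.5]
    - [0, 0, 0.5]
    - [0, 0, 0.5]
    - [0, 0, 0.5]
    - [0, 0, 0.5]
    - [0, 0, 0.5]
    - [0, 0, 0.5]
    - [0, 0, 0.5]
    - [0, 0, 0.5]
    - [0, 0, 0.5]
    - [0, 0, 0.5]
    - [0, 0, 0.5]
  xyz:
    - [0.014, -0.058, 0]
    - [0.014, -0.058, 0]
    - [0.014, -0.058, 0]
    - [0.014, -0.058, 0]
    - [0.014, -0.058, 0]
    - [0.014, -0.058, 0]
    - [0.014, -0.058, 0]
    - [0.014, -0.058, 0]
    - [0.014, -0.058, 0]
    - [0.014, -0.058, 0]
    - [0.014, -0.058, 0]
    - [0.014, -0.058, 0]
    - [0.014, -0.058, 0]
    - [0.014, -0.058, 0]
  hand: [1, 1, 1, 1, 1, 1, 1, 1, 1, 1, 1, 1, 1, 1]

```text
time: 2.15
tcp_pos: [0.4406, -0.2872, 0.2449]
tool_rot: [0.142, 0.99, -0.0, 0.007]
ft_force: [0.9, 0.4, 0.5]
opening: 1.005
```

```bash
cat >> h.py <<'E'
def st():
    s=status.state(); m=R.from_quat(s["tool_rot"]).as_matrix()
    print("t",round(s["time"],2),"tcp",s["tcp_pos"].round(4),"y",m[:,1].round(3),"yaw_y",np.degrees(np.arctan2(m[1,1],m[0,1])).round(2),"z",m[:,2].round(3),"F",s["ft_force"].round(2),"T",s["torque"].round(2),"open",round(s["opening"],3),"j",s["joints"].round(2))
    return s
E
python3 - <<'E'
from h import *
st(); s=imaging.snapshot("wrist"); cv2.imwrite("pics/w1.png",s["image"]); st()
p=[(.441,-.272,.079),(.533,-.3,.024)]; print(proj(s,p))
E
```

```text
t 2.15 tcp [ 0.4406 -0.2872  0.2449] y [0.281 0.96  0.001] yaw_y 73.66 z [ 0.014 -0.003 -1.   ] F [0.88 0.35 0.5 ] T [0.   0.02 0.02] open 1.005 j [-0.68 -0.08  1.7   0.01  1.51 -1.97]
t 2.2 tcp [ 0.4406 -0.2931  0.243 ] y [ 0.283  0.959 -0.002] yaw_y 73.54 z [ 0.011 -0.005 -1.   ] F [-4.66 -0.73 -0.08] T [-0.1   0.14 -0.01] open 1.001 j [-0.69 -0.07  1.7   0.    1.51 -1.97]
[[293.12376985 193.66931561]
 [289.38472156 257.12559942]]
```

View pics/w1.png

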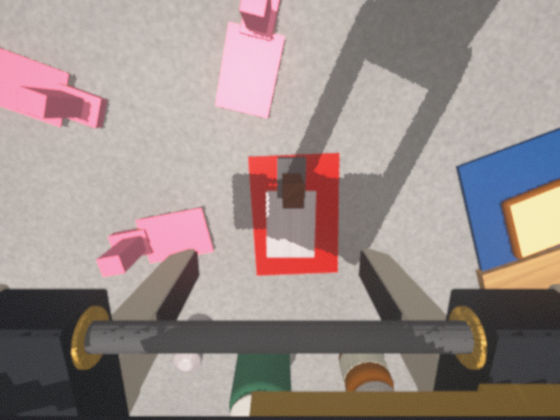

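The wrist view shows the lifter handle top at (292,190) and the nose at (291,257), matching the projected points. I'll descend.

>>> carry_out:
  turn:
    - [0, 0, 0]
    - [0, 0, 0]
    - [0, 0, 0]
    - [0, 0, 0]
    - [0, 0, 0]
  xyz:
    - [0, 0.021, 0]
    - [0, 0, -0.035]
    - [0, 0, -0.035]
    - [0, 0, -0.02]
    - [0, 0, 0]
  hand: [1, 1, 1, 1, 1]

```text
time: 2.82
tcp_pos: [0.4407, -0.269, 0.1514]
tool_rot: [0.143, 0.99, -0.001, 0.006]
ft_force: [0.0, 0.4, 0.2]
opening: 0.998
```

Run:
```python
from h import *
st(); s=imaging.snapshot("wrist"); cv2.imwrite("pics/w2.png",s["image"]); st()
```

```text
t 2.83 tcp [ 0.4407 -0.269   0.1514] y [ 0.284  0.959 -0.001] yaw_y 73.5 z [ 0.012 -0.005 -1.   ] F [0.04 0.37 0.24] T [ 0.02 -0.    0.01] open 0.998 j [-0.65 -0.05  1.84  0.    1.33 -1.93]
t 2.88 tcp [ 0.4413 -0.2694  0.1526] y [ 0.284  0.959 -0.001] yaw_y 73.5 z [ 0.014 -0.006 -1.   ] F [ 1.37  0.37 -0.36] T [ 0.03 -0.02  0.05] open 0.998 j [-0.65 -0.05  1.84  0.    1.33 -1.93]
```

View pics/w2.png

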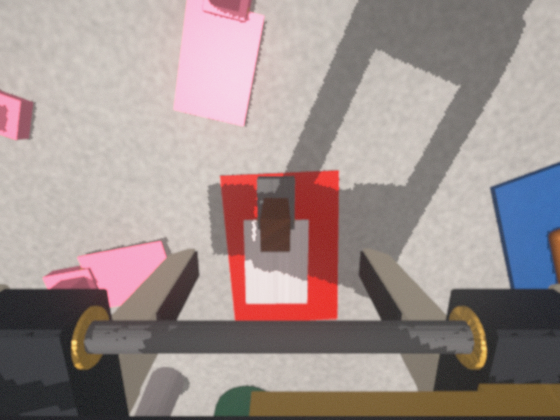

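The handle sits centred between the fingers, with its top at (275,220). Next I'll lower and grip.

>>> carry_out:
  turn:
    - [0.3, 0.7, 0]
    - [0, 0, 0]
    - [0, 0, 0]
    - [0, 0, 0]
    - [0, 0, 0]
  xyz:
    - [0, -0.002, -0.03]
    - [0, 0, -0.03]
    - [0, 0, -0.02]
    - [0, 0, -0.01]
    - [0, 0, 0]
  hand: [1, 1, 1, 1, 1]

```text
time: 3.5
tcp_pos: [0.4466, -0.2723, 0.0699]
tool_rot: [0.142, 0.99, -0.003, 0.007]
ft_force: [-0.2, 0.5, 0.4]
opening: 0.997
```

Run:
```python
from h import *
st()
```

```text
t 3.5 tcp [ 0.4466 -0.2723  0.0699] y [ 0.281  0.96  -0.005] yaw_y 73.67 z [ 0.013 -0.009 -1.   ] F [-0.21  0.49  0.44] T [ 0.07 -0.   -0.01] open 0.997 j [-0.65  0.07  1.89  0.    1.17 -1.93]
```

>>> carry_out:
  turn:
    - [0.5, 0.8, -0.4]
    - [0, 0, 0]
    - [0, 0, 0]
    - [0, 0, 0]
    - [0, 0, 0]
    - [0, 0, 0]
    - [0, 0, 0]
  xyz:
    - [-0.005, 0.001, -0.009]
    - [0, 0, 0]
    - [0, 0, 0]
    - [0, 0, 0]
    - [0, 0, 0]
    - [0, 0, 0]
    - [0, 0, 0]
  hand: [1, 1, 0, 0, 0, 0, 0]
  grip_force: 55

```text
time: 4.38
tcp_pos: [0.4432, -0.2726, 0.0638]
tool_rot: [0.146, 0.989, -0.001, 0.001]
ft_force: [0.7, 0.3, 0.2]
opening: 0.511
```

Run:
```python
from h import *
st()
```

```text
t 4.38 tcp [ 0.4432 -0.2726  0.0638] y [ 0.288  0.958 -0.002] yaw_y 73.24 z [ 0.002 -0.002 -1.   ] F [0.69 0.32 0.23] T [0.04 0.   0.05] open 0.511 j [-0.65  0.08  1.89 -0.    1.17 -1.93]
```

>>> carry_out:
  turn:
    - [0, 0, 0]
    - [0, 0, 0]
    - [0, 0, 0]
    - [0, 0, 0]
    - [0, 0, 0]
  xyz:
    - [0, 0, 0]
    - [0, 0, 0]
    - [0, 0, 0]
    - [0, 0, 0]
    - [0, 0, 0]
  hand: [0, 0, 0, 0, 0]

```text
time: 5.0
tcp_pos: [0.4431, -0.2725, 0.0638]
tool_rot: [0.146, 0.989, -0.001, 0.001]
ft_force: [-0.3, -0.9, -0.2]
opening: 0.234
```

Run:
```python
from h import *
st()
```

```text
t 5.0 tcp [ 0.4431 -0.2725  0.0638] y [ 0.288  0.958 -0.002] yaw_y 73.24 z [ 0.002 -0.002 -1.   ] F [-0.28 -0.88 -0.19] T [-0.01  0.03 -0.02] open 0.234 j [-0.65  0.08  1.89 -0.    1.17 -1.93]
```

>>> carry_out:
  turn:
    - [0, 0, 0]
    - [0, 0, 0]
    - [0, 0, 4]
    - [0, 0, 4]
    - [0, 0, 4]
    - [0, 0, 4]
    - [0, 0, 3]
    - [0, 0, 2]
    - [0, 0, 1]
    - [0, 0, 0]
  xyz:
    - [0, 0, 0.03]
    - [0, 0, 0.035]
    - [0, 0.04, 0.02]
    - [0, 0.05, 0]
    - [0, 0.05, 0]
    - [0, 0.05, 0]
    - [-0.005, 0.04, 0]
    - [-0.005, 0.02, 0]
    - [0, 0.01, 0]
    - [0, 0, 0]
  hand: [0, 0, 0, 0, 0, 0, 0, 0, 0, 0]

```text
time: 6.25
tcp_pos: [0.43, -0.0045, 0.1493]
tool_rot: [-0.051, 0.999, -0.0, 0.0]
ft_force: [0.1, -1.0, -1.3]
opening: 0.234
```

Run:
```python
from h import *
st(); s=imaging.snapshot("scene"); cv2.imwrite("pics/s2.png",s["image"]);st()
```

```text
t 6.25 tcp [ 0.43   -0.0045  0.1493] y [-0.102  0.995 -0.001] yaw_y 95.85 z [ 0.    -0.001 -1.   ] F [ 0.07 -1.02 -1.3 ] T [ 0.06 -0.01 -0.05] open 0.234 j [-0.13 -0.28  2.05 -0.    1.37 -1.8 ]
t 6.3 tcp [ 0.43   -0.0049  0.1492] y [-0.101  0.995 -0.001] yaw_y 95.81 z [ 0.    -0.001 -1.   ] F [-0.81 -0.32 -1.55] T [ 0.05  0.06 -0.09] open 0.233 j [-0.13 -0.28  2.05 -0.    1.37 -1.8 ]
```

View pics/s2.png

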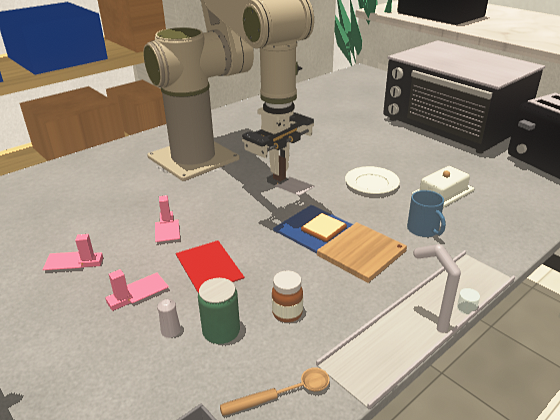

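The lifter is held level at about (283,190), behind the bay, and the toast is unmoved. I'll pitch the nose down and lower part way.

>>> carry_out:
  turn:
    - [-0.4, 4, 0]
    - [-0.4, 4, 0]
    - [-0.4, 4, 0]
    - [-0.4, 4, 0]
    - [0, 0, 0]
  xyz:
    - [-0.005, 0.003, -0.008]
    - [0, 0.003, -0.01]
    - [0, 0, -0.01]
    - [0, 0, -0.01]
    - [0, 0, 0]
  hand: [0, 0, 0, 0, 0]

```text
time: 6.92
tcp_pos: [0.4269, -0.004, 0.1104]
tool_rot: [-0.046, 0.989, -0.008, -0.142]
ft_force: [-0.4, -0.9, -1.2]
opening: 0.231
```

```bash
cat >> h.py <<'E'
B=np.array([.6234,.0135]);yb=np.radians(5.3)
def tob(P):
    P=np.atleast_2d(P);c,n=np.cos(yb),np.sin(yb); d=P[:,:2]-B; return np.c_[c*d[:,0]+n*d[:,1],-n*d[:,0]+c*d[:,1],P[:,2]]
def nose(s=None,a=.093,b=-.0422):
    s=s or status.state(); M=R.from_quat(s["tool_rot"]).as_matrix()
    up=-M[:,2]; y=M[:,1]*np.sign(M[1,1]); x=np.cross(y,up)
    p=s["tcp_pos"]+a*x+b*up
    print("nose board",tob(p).round(4),"pitch down",np.degrees(np.arcsin(-x[2])).round(2),"yaw",np.degrees(np.arctan2(x[1],x[0])).round(2),"roll",np.degrees(y[2]).round(2)); return p
E
python3 - <<'E'
from h import *
n=nose(st()); 
for c in("scene","top"):
    s=imaging.snapshot(c); u,v=proj(s,n)[0].astype(int); print(u,v)
    cv2.imwrite(f"pics/{c}3.png",cv2.resize(s["image"][v-40:v+35,u-50:u+50],None,fx=7,fy=7,interpolation=cv2.INTER_NEAREST))
E
```

```text
t 6.92 tcp [ 0.4269 -0.004   0.1104] y [-0.092  0.996 -0.003] yaw_y 95.3 z [-0.281 -0.029 -0.959] F [-0.39 -0.88 -1.24] T [ 0.04 -0.22  0.  ] open 0.231 j [-0.09  0.05  1.85 -0.05  1.52 -1.74]
nose board [[-0.12    0.0005  0.0436]] pitch down 16.41 yaw 5.25 roll -0.18
300 208
272 208
```

View pics/scene3.png

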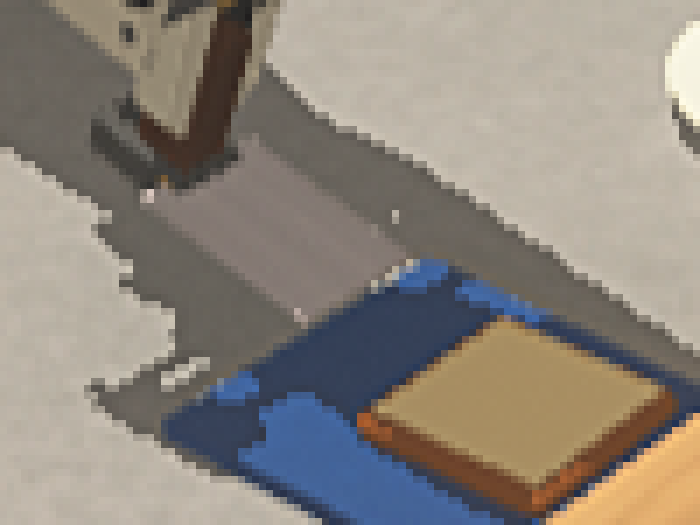

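View pics/top3.png

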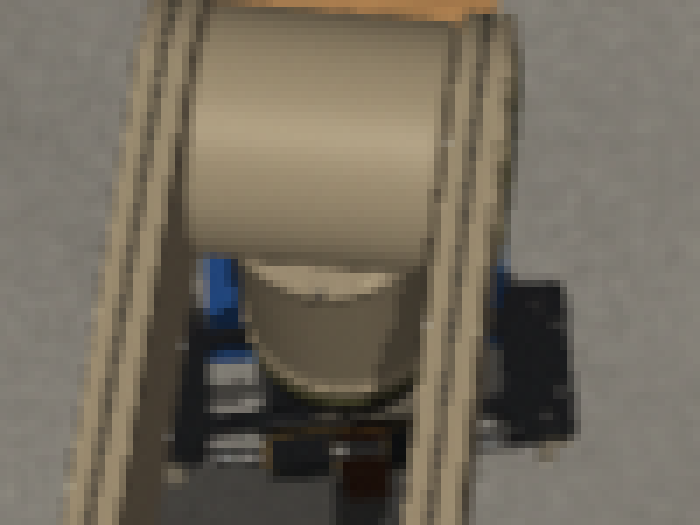

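The nose appears at scene px (301,210), against a predicted (300,208). I'll lower in steps and watch the force.

>>> carry_out:
  turn:
    - [0, 0, 0]
    - [0, 0, 0]
    - [0, 0, 0]
    - [0, 0, 0]
  xyz:
    - [0, 0.006, -0.012]
    - [0, 0, -0.01]
    - [0, 0, -0.006]
    - [0, 0, 0]
  hand: [0, 0, 0, 0]

```text
time: 7.52
tcp_pos: [0.4273, 0.0022, 0.0829]
tool_rot: [-0.045, 0.989, -0.008, -0.138]
ft_force: [-1.0, -0.2, -1.5]
opening: 0.234
```

Run:
```python
from h import *
n=nose(st())
```

```text
t 7.53 tcp [0.4273 0.0022 0.0829] y [-0.092  0.996 -0.004] yaw_y 95.27 z [-0.273 -0.029 -0.962] F [-0.98 -0.23 -1.48] T [ 0.06 -0.22 -0.01] open 0.234 j [-0.07  0.08  1.87 -0.05  1.46 -1.72]
nose board [[-0.1184  0.0065  0.0168]] pitch down 15.94 yaw 5.21 roll -0.22
```

>>> carry_out:
  turn:
    - [0, 0, 0]
    - [0, 0, 0]
    - [0, 0, 0]
  xyz:
    - [0, 0, -0.003]
    - [0, 0, -0.002]
    - [0, 0, 0]
  hand: [0, 0, 0]

```text
time: 7.9
tcp_pos: [0.4277, 0.0022, 0.0781]
tool_rot: [-0.045, 0.989, -0.008, -0.138]
ft_force: [0.1, 0.8, -0.9]
opening: 0.236
```

Run:
```python
from h import *
n=nose(st())
```

```text
t 7.9 tcp [0.4277 0.0022 0.0781] y [-0.092  0.996 -0.004] yaw_y 95.28 z [-0.272 -0.029 -0.962] F [ 0.05  0.77 -0.89] T [ 0.09 -0.23 -0.01] open 0.236 j [-0.07  0.09  1.87 -0.05  1.45 -1.72]
nose board [[-0.118   0.0065  0.012 ]] pitch down 15.89 yaw 5.21 roll -0.23
```

>>> carry_out:
  turn:
    - [0, 0, 0]
    - [0, 0, 0]
  xyz:
    - [0, 0, -0.002]
    - [0, 0, 0]
  hand: [0, 0]

```text
time: 8.15
tcp_pos: [0.4281, 0.0021, 0.0767]
tool_rot: [-0.045, 0.989, -0.008, -0.138]
ft_force: [-0.2, 0.3, 0.0]
opening: 0.233
```

Run:
```python
from h import *
n=nose(st())
```

```text
t 8.15 tcp [0.4281 0.0021 0.0767] y [-0.092  0.996 -0.004] yaw_y 95.27 z [-0.272 -0.029 -0.962] F [-0.19  0.28  0.03] T [ 0.09 -0.03 -0.01] open 0.233 j [-0.07  0.09  1.87 -0.05  1.45 -1.72]
nose board [[-0.1176  0.0063  0.0107]] pitch down 15.85 yaw 5.2 roll -0.25
```

Contact with the floor: Ty went from -0.22 to -0.03 N·m, about 2 N at the nose. I'll slide forward now.

>>> carry_out:
  turn:
    - [0, 0, 0]
    - [0, 0, 0]
    - [0, 0, 0]
    - [0, 0, 0]
    - [0, 0, 0]
  xyz:
    - [0.005, 0.0005, 0]
    - [0.005, 0.0005, 0]
    - [0.005, 0.0005, 0]
    - [0.003, 0.0003, 0]
    - [0, 0, 0]
  hand: [0, 0, 0, 0, 0]

```text
time: 8.78
tcp_pos: [0.4478, 0.004, 0.0767]
tool_rot: [-0.045, 0.989, -0.009, -0.137]
ft_force: [0.1, 0.7, 0.7]
opening: 0.23
```

Run:
```python
from h import *
n=nose(st())
```

```text
t 8.78 tcp [0.4478 0.004  0.0767] y [-0.092  0.996 -0.004] yaw_y 95.28 z [-0.271 -0.029 -0.962] F [0.1  0.67 0.71] T [ 0.07 -0.24 -0.  ] open 0.23 j [-0.07  0.14  1.82 -0.05  1.45 -1.72]
nose board [[-0.0978  0.0064  0.0107]] pitch down 15.83 yaw 5.2 roll -0.25
```

Run:
```python
from h import *
for i in range(4):
    s=imaging.snapshot("scene"); st()
u,v=300,215
cv2.imwrite("pics/s4.png",cv2.resize(s["image"][v-40:v+40,u-40:u+70],None,fx=7,fy=7,interpolation=cv2.INTER_NEAREST))
```

```text
t 8.82 tcp [0.4477 0.004  0.0767] y [-0.092  0.996 -0.004] yaw_y 95.27 z [-0.271 -0.029 -0.962] F [ 0.44 -1.12 -0.21] T [ 0.11 -0.34  0.  ] open 0.231 j [-0.07  0.14  1.82 -0.05  1.45 -1.72]
t 8.88 tcp [0.4477 0.004  0.0767] y [-0.092  0.996 -0.004] yaw_y 95.27 z [-0.271 -0.029 -0.962] F [ 0.09 -0.6  -0.06] T [ 0.16 -0.36 -0.01] open 0.231 j [-0.07  0.14  1.82 -0.05  1.45 -1.72]
t 8.93 tcp [0.4476 0.004  0.0767] y [-0.092  0.996 -0.004] yaw_y 95.27 z [-0.271 -0.029 -0.962] F [ 0.31  0.38 -1.01] T [ 0.08 -0.41 -0.01] open 0.234 j [-0.07  0.14  1.82 -0.05  1.45 -1.72]
t 8.97 tcp [0.4476 0.004  0.0767] y [-0.092  0.996 -0.004] yaw_y 95.27 z [-0.271 -0.029 -0.962] F [ 0.4  -0.64 -0.39] T [ 0.12 -0.41  0.  ] open 0.233 j [-0.07  0.14  1.82 -0.05  1.45 -1.72]
```

View pics/s4.png

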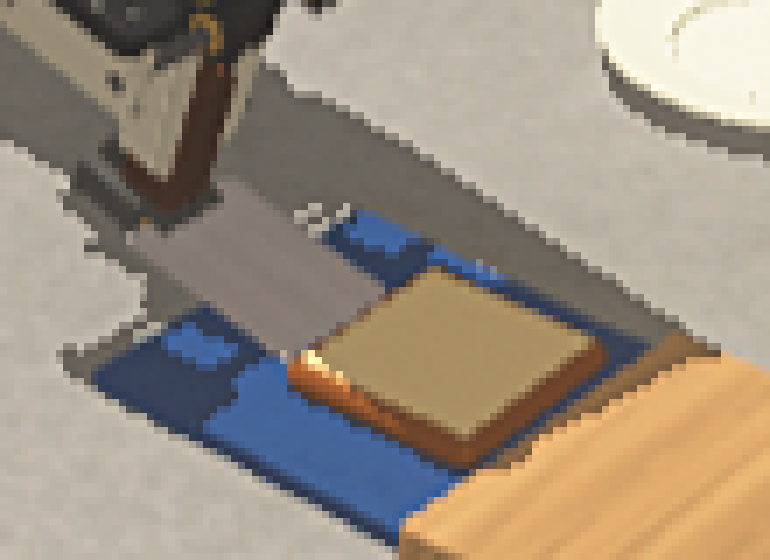

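The nose meets the slice's near edge at crop (340,320). Forces are small, so I'll push slowly until the slice is braced.

>>> carry_out:
  turn:
    - [0, 0, 0]
    - [0, 0, 0]
    - [0, 0, 0]
    - [0, 0, 0]
  xyz:
    - [0.003, 0.0003, 0]
    - [0.003, 0.0003, 0]
    - [0.003, 0.0003, 0]
    - [0, 0, 0]
  hand: [0, 0, 0, 0]

```text
time: 9.48
tcp_pos: [0.4567, 0.0049, 0.0768]
tool_rot: [-0.045, 0.989, -0.009, -0.138]
ft_force: [-0.1, -0.6, 0.8]
opening: 0.232
```

```bash
cat >> h.py <<'E'
def look(name,u=310,v=215,n=3,cam="scene"):
    F=[];T=[]
    for i in range(n):
        s=imaging.snapshot(cam); q=status.state(); F.append(q["ft_force"]);T.append(q["torque"])
    print("meanF",np.mean(F,0).round(2),"T",np.mean(T,0).round(2)); nose(st())
    cv2.imwrite(f"pics/{name}.png",cv2.resize(s["image"][v-45:v+40,u-50:u+60],None,fx=7,fy=7,interpolation=cv2.INTER_NEAREST))
E
python3 -c "
from h import *
look('s5')"
```

```text
meanF [ 0.74  0.7  -0.58] T [ 0.1  -0.38 -0.04]
t 9.62 tcp [0.4566 0.0049 0.0768] y [-0.092  0.996 -0.004] yaw_y 95.27 z [-0.272 -0.029 -0.962] F [1.1  1.32 0.12] T [ 0.11 -0.41 -0.  ] open 0.233 j [-0.07  0.17  1.79 -0.05  1.46 -1.72]
nose board [[-0.089   0.0065  0.0107]] pitch down 15.86 yaw 5.2 roll -0.25
```

View pics/s5.png

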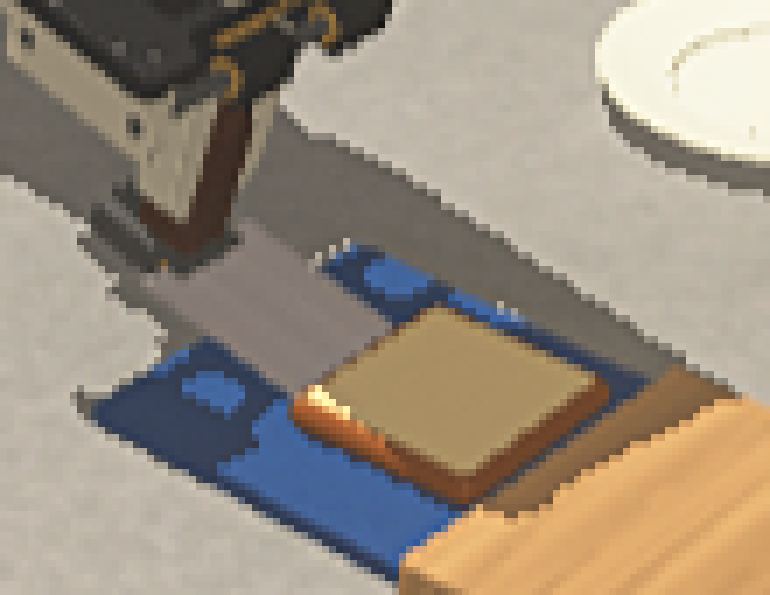

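The blade moved 9 mm while the slice moved only about 1–2 mm, so the nose is wedging under. Continuing.

>>> carry_out:
  turn:
    - [0, 0, 0]
    - [0, 0, 0]
    - [0, 0, 0]
    - [0, 0, 0]
    - [0, 0, 0]
  xyz:
    - [0.003, 0.0003, 0]
    - [0.003, 0.0003, 0]
    - [0.003, 0.0003, 0]
    - [0.003, 0.0003, 0]
    - [0, 0, 0]
  hand: [0, 0, 0, 0, 0]

```text
time: 10.25
tcp_pos: [0.4687, 0.0061, 0.0768]
tool_rot: [-0.045, 0.989, -0.009, -0.139]
ft_force: [-0.4, -1.1, 0.1]
opening: 0.236
```

```bash
python3 -c "
from h import *
look('s6')"
```

```text
meanF [-0.36 -0.28  0.43] T [ 0.12 -0.26  0.01]
t 10.4 tcp [0.4687 0.0061 0.0769] y [-0.092  0.996 -0.004] yaw_y 95.26 z [-0.273 -0.029 -0.962] F [ 0.18 -1.05  0.07] T [ 0.13 -0.31  0.01] open 0.233 j [-0.06  0.2   1.76 -0.05  1.46 -1.71]
nose board [[-0.0769  0.0066  0.0107]] pitch down 15.94 yaw 5.19 roll -0.25
```

View pics/s6.png

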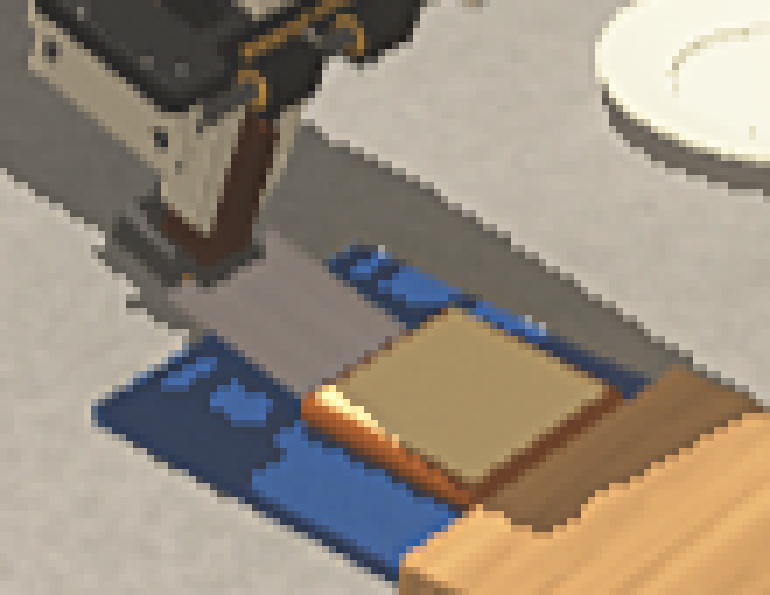

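>>> carry_out:
  turn:
    - [0, 0, 0]
    - [0, 0, 0]
    - [0, 0, 0]
    - [0, 0, 0]
    - [0, 0, 0]
  xyz:
    - [0.003, 0.0003, 0]
    - [0.003, 0.0003, 0]
    - [0.003, 0.0003, 0]
    - [0.002, 0.0002, 0]
    - [0, 0, 0]
  hand: [0, 0, 0, 0, 0]

```text
time: 11.02
tcp_pos: [0.48, 0.0072, 0.0769]
tool_rot: [-0.045, 0.989, -0.009, -0.139]
ft_force: [-1.6, 0.4, 1.8]
opening: 0.235
```

```bash
python3 -c "
from h import *
look('s7')"
```

```text
meanF [-1.21  0.22  0.8 ] T [ 0.12 -0.09 -0.  ]
t 11.18 tcp [0.4799 0.0072 0.0769] y [-0.092  0.996 -0.004] yaw_y 95.26 z [-0.274 -0.029 -0.961] F [-1.53  0.31  0.31] T [ 0.08 -0.17  0.01] open 0.234 j [-0.06  0.23  1.72 -0.05  1.47 -1.71]
nose board [[-0.0657  0.0066  0.0107]] pitch down 15.99 yaw 5.19 roll -0.25
```

View pics/s7.png

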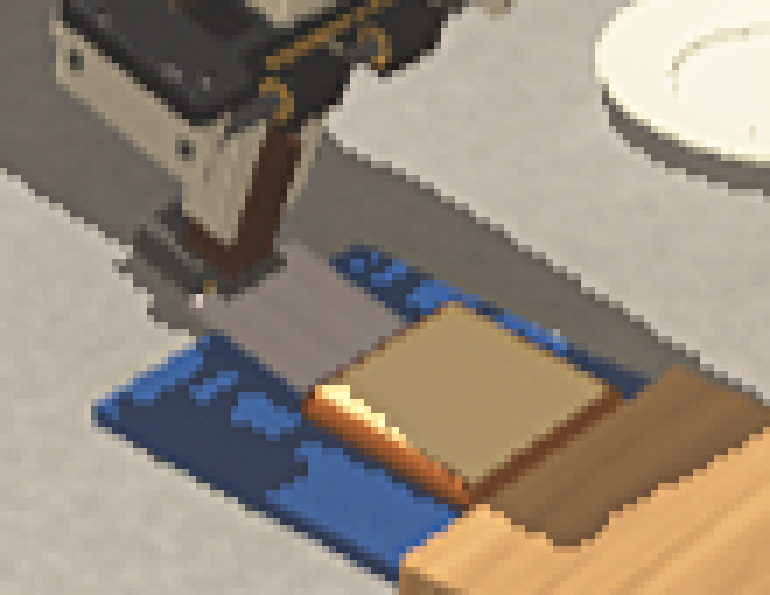

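The slice is braced on the step and the blade is about 20 mm under it with its near edge raised. I start tipping: pitch up and follow an arc about the step.

>>> carry_out:
  turn:
    - [0.13, -1.4, 0]
    - [0.13, -1.4, 0]
    - [0.13, -1.4, 0]
    - [0.13, -1.4, 0]
    - [0, 0, 0]
  xyz:
    - [-0.0016, -0.0002, 0.0003]
    - [-0.0016, -0.0002, 0.0003]
    - [-0.0016, -0.0002, 0.0003]
    - [-0.0016, -0.0002, 0.0003]
    - [0, 0, 0]
  hand: [0, 0, 0, 0, 0]

```text
time: 11.8
tcp_pos: [0.4724, 0.0065, 0.0775]
tool_rot: [-0.045, 0.995, -0.006, -0.087]
ft_force: [-1.1, -0.1, -2.7]
opening: 0.234
```

```bash
python3 -c "
from h import *
print(tob(status.state()['tcp_pos']).round(4));look('s8')"
```

```text
[[-0.151   0.007   0.0775]]
meanF [ 0.61  0.13 -2.09] T [ 0.03 -0.1  -0.02]
t 11.95 tcp [0.4729 0.0064 0.0775] y [-0.091  0.996 -0.004] yaw_y 95.24 z [-0.172 -0.02  -0.985] F [-0.09 -0.02 -1.67] T [ 0.03 -0.08 -0.02] open 0.233 j [-0.07  0.11  1.84 -0.03  1.37 -1.72]
nose board [[-0.0662  0.0065  0.0198]] pitch down 10.0 yaw 5.2 roll -0.24
```

View pics/s8.png

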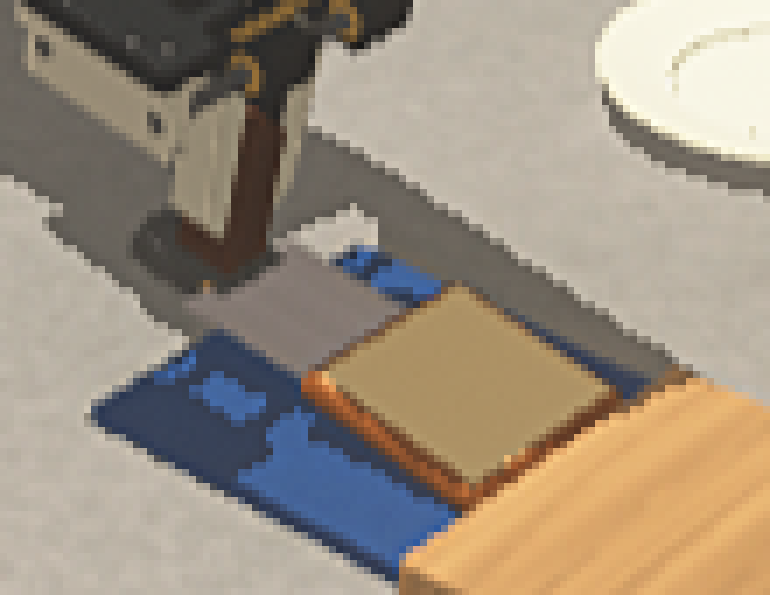

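>>> carry_out:
  turn:
    - [0.15, -1.7, 0]
    - [0.15, -1.7, 0]
    - [0.15, -1.7, 0]
    - [0.15, -1.7, 0]
    - [0.15, -1.7, 0]
    - [0.15, -1.7, 0]
    - [0, 0, 0]
  xyz:
    - [-0.0011, -0.0001, 0.0007]
    - [-0.0011, -0.0001, 0.0007]
    - [-0.0011, -0.0001, 0.0007]
    - [-0.0003, 0, 0.0007]
    - [-0.0003, 0, 0.0007]
    - [-0.0003, 0, 0.0007]
    - [0, 0, 0]
  hand: [0, 0, 0, 0, 0, 0, 0]

```text
time: 12.82
tcp_pos: [0.4682, 0.0062, 0.0818]
tool_rot: [-0.045, 0.999, -0.002, 0.008]
ft_force: [-0.1, 0.3, -2.6]
opening: 0.23
```

```bash
python3 -c "
from h import *
look('s9');print(tob(status.state()['tcp_pos']).round(4))"
```

```text
meanF [-0.17 -0.24 -1.5 ] T [ 0.03  0.07 -0.03]
t 12.97 tcp [0.4686 0.0062 0.0818] y [-0.091  0.996 -0.005] yaw_y 95.2 z [ 0.016 -0.003 -1.   ] F [-0.41 -0.68 -1.27] T [ 0.    0.11 -0.01] open 0.233 j [-0.09 -0.1   2.03 -0.    1.2  -1.76]
nose board [[-0.0612  0.0066  0.0411]] pitch down -0.9 yaw 5.2 roll -0.28
[[-0.1548  0.007   0.0818]]
```

View pics/s9.png

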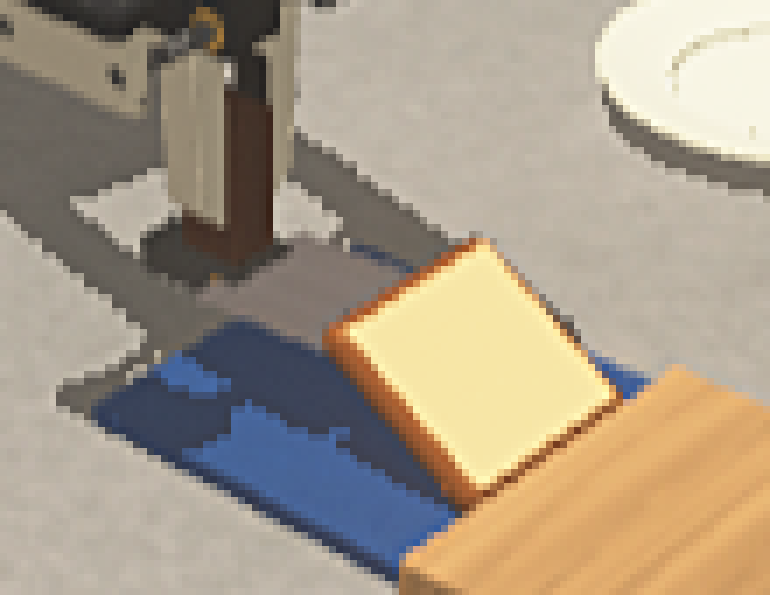

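The slice is tipped about 30° and braced on the step. Continuing the arc.

>>> carry_out:
  turn:
    - [0.12, -1.3, 0]
    - [0.12, -1.3, 0]
    - [0.12, -1.3, 0]
    - [0.11, -1.2, 0]
    - [0.11, -1.2, 0]
    - [0.11, -1.2, 0]
    - [0, 0, 0]
  xyz:
    - [0.0004, 0, 0.0003]
    - [0.0004, 0, 0.0003]
    - [0.0004, 0, 0.0003]
    - [0.0015, 0.0001, 0.0008]
    - [0.0015, 0.0001, 0.0008]
    - [0.0015, 0.0001, 0.0008]
    - [0, 0, 0]
  hand: [0, 0, 0, 0, 0, 0, 0]

```text
time: 13.85
tcp_pos: [0.4747, 0.0065, 0.0851]
tool_rot: [-0.045, 0.996, 0.001, 0.078]
ft_force: [0.4, 0.9, -2.1]
opening: 0.236
```

```bash
python3 -c "
from h import *
look('s10');print(tob(status.state()['tcp_pos']).round(4))"
```

```text
meanF [-0.17  0.49 -1.74] T [ 0.02  0.16 -0.01]
t 14.0 tcp [0.4749 0.0065 0.0851] y [-0.09   0.996 -0.005] yaw_y 95.17 z [ 0.154  0.009 -0.988] F [-0.46  0.59 -1.35] T [ 0.01  0.18 -0.03] open 0.236 j [-0.11 -0.23  2.14  0.03  1.07 -1.79]
nose board [[-0.0501  0.0064  0.0578]] pitch down -8.89 yaw 5.21 roll -0.27
[[-0.1485  0.0067  0.0851]]
```

View pics/s10.png

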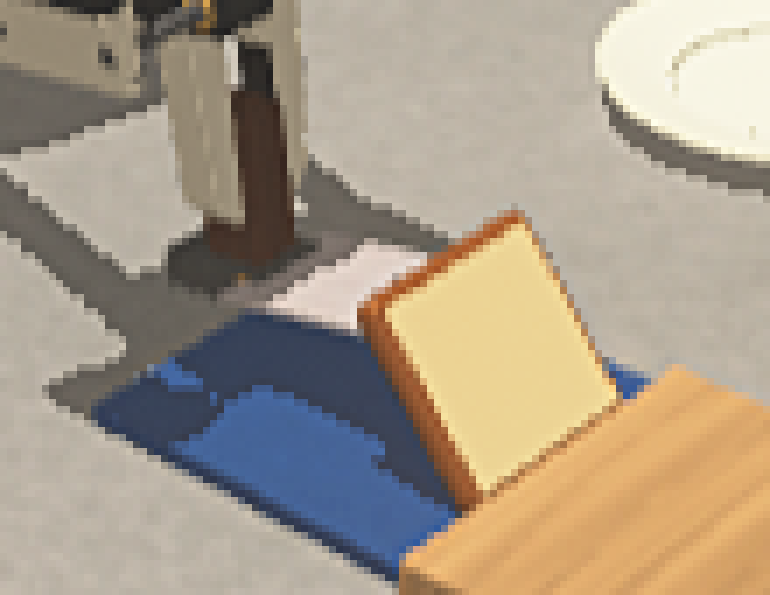

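>>> carry_out:
  turn:
    - [0.1, -1, 0]
    - [0.1, -1, 0]
    - [0.1, -1, 0]
    - [0, -0.4, 0]
    - [0, -0.4, 0]
    - [0, -0.4, 0]
    - [0, -0.4, 0]
    - [0, 0, 0]
  xyz:
    - [0.0018, 0.0002, 0.0003]
    - [0.0018, 0.0002, 0.0003]
    - [0.0018, 0.0002, 0.0003]
    - [0.002, 0.0002, 0.0007]
    - [0.002, 0.0002, 0.0007]
    - [0.002, 0.0002, 0.0007]
    - [0.002, 0.0002, 0.0007]
    - [0, 0, 0]
  hand: [0, 0, 0, 0, 0, 0, 0, 0]

```text
time: 15.0
tcp_pos: [0.4894, 0.008, 0.0891]
tool_rot: [-0.045, 0.992, 0.002, 0.12]
ft_force: [0.0, 0.7, -1.6]
opening: 0.231
```

```bash
python3 -c "
from h import *
look('s11');print(tob(status.state()['tcp_pos']).round(4))"
```

```text
meanF [-0.11 -0.58 -1.32] T [ 0.02  0.2  -0.  ]
t 15.15 tcp [0.4892 0.008  0.089 ] y [-0.09   0.996 -0.007] yaw_y 95.15 z [ 0.238  0.015 -0.971] F [-0.38 -0.16 -1.58] T [0.03 0.2  0.  ] open 0.232 j [-0.12 -0.27  2.18  0.05  1.   -1.8 ]
nose board [[-0.0337  0.0065  0.0701]] pitch down -13.78 yaw 5.25 roll -0.39
[[-0.1341  0.0069  0.089 ]]
```

View pics/s11.png

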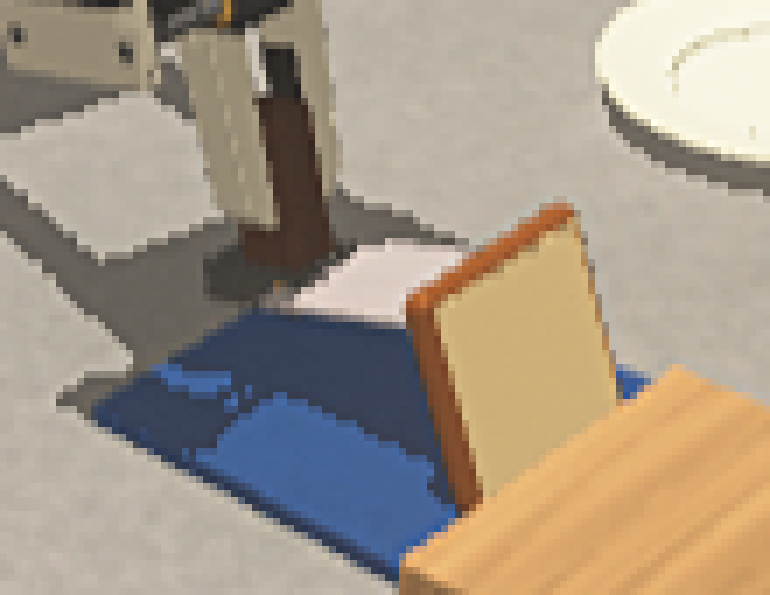

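The slice is at about 70°. Next, through vertical.

>>> carry_out:
  turn:
    - [0, -0.2, 0]
    - [0, -0.2, 0]
    - [0, -0.2, 0]
    - [0, -0.2, 0]
    - [0, 0, 0]
    - [0, 0, 0]
    - [0, 0, 0]
    - [0, 0, 0]
    - [0, 0, 0]
    - [0, 0, 0]
  xyz:
    - [0.002, 0.0002, 0.0005]
    - [0.002, 0.0002, 0.0005]
    - [0.002, 0.0002, 0.0005]
    - [0.002, 0.0002, 0.0004]
    - [0.002, 0.0002, 0.0004]
    - [0.002, 0.0002, 0.0004]
    - [0.002, 0.0002, 0.0003]
    - [0.002, 0.0002, 0.0003]
    - [0.002, 0.0002, 0.0002]
    - [0, 0, 0]
  hand: [0, 0, 0, 0, 0, 0, 0, 0, 0, 0]

```text
time: 16.4
tcp_pos: [0.5087, 0.01, 0.0927]
tool_rot: [-0.045, 0.991, 0.002, 0.127]
ft_force: [0.3, -0.2, -1.1]
opening: 0.235
```

```bash
python3 -c "
from h import *
look('s12');print(tob(status.state()['tcp_pos']).round(4))"
```

```text
meanF [-0.16 -0.4  -1.87] T [ 0.03  0.23 -0.  ]
t 16.55 tcp [0.5084 0.0099 0.0926] y [-0.09   0.996 -0.008] yaw_y 95.14 z [ 0.252  0.015 -0.968] F [-0.17 -0.16 -1.42] T [0.07 0.17 0.01] open 0.233 j [-0.11 -0.23  2.14  0.05  0.98 -1.8 ]
nose board [[-0.0141  0.0067  0.0753]] pitch down -14.62 yaw 5.26 roll -0.46
[[-0.1148  0.0071  0.0926]]
```

View pics/s12.png

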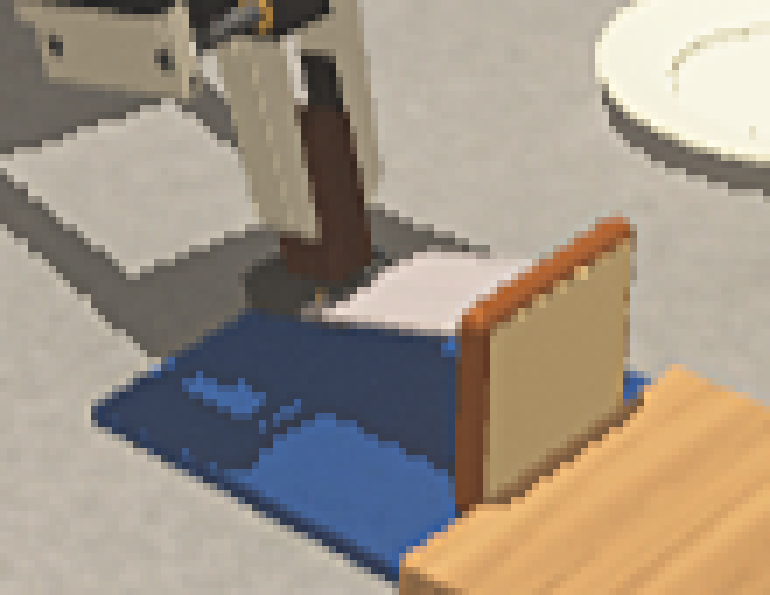

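It is vertical. I'll push forward slowly until it falls over.

>>> carry_out:
  turn:
    - [0, 0, 0]
    - [0, 0, 0]
    - [0, 0, 0]
    - [0, 0, 0]
    - [0, 0, 0]
    - [0, 0, 0]
  xyz:
    - [0.002, 0.0002, 0.0001]
    - [0.002, 0.0002, 0.0001]
    - [0.002, 0.0002, 0.0001]
    - [0.002, 0.0002, 0.0001]
    - [0.002, 0.0002, 0]
    - [0, 0, 0]
  hand: [0, 0, 0, 0, 0, 0]

```text
time: 17.3
tcp_pos: [0.5192, 0.011, 0.0931]
tool_rot: [-0.045, 0.991, 0.002, 0.127]
ft_force: [-0.4, 0.8, -1.0]
opening: 0.235
```

```bash
python3 -c "
from h import *
look('s13');print(tob(status.state()['tcp_pos']).round(4))"
```

```text
meanF [ 0.26  0.36 -1.4 ] T [ 0.04  0.21 -0.  ]
t 17.45 tcp [0.519 0.011 0.093] y [-0.09   0.996 -0.008] yaw_y 95.14 z [ 0.252  0.015 -0.968] F [-0.02  0.18 -1.01] T [ 0.04  0.19 -0.01] open 0.232 j [-0.11 -0.2   2.11  0.05  0.97 -1.79]
nose board [[-0.0036  0.0067  0.0756]] pitch down -14.61 yaw 5.26 roll -0.46
[[-0.1042  0.0072  0.093 ]]
```

View pics/s13.png

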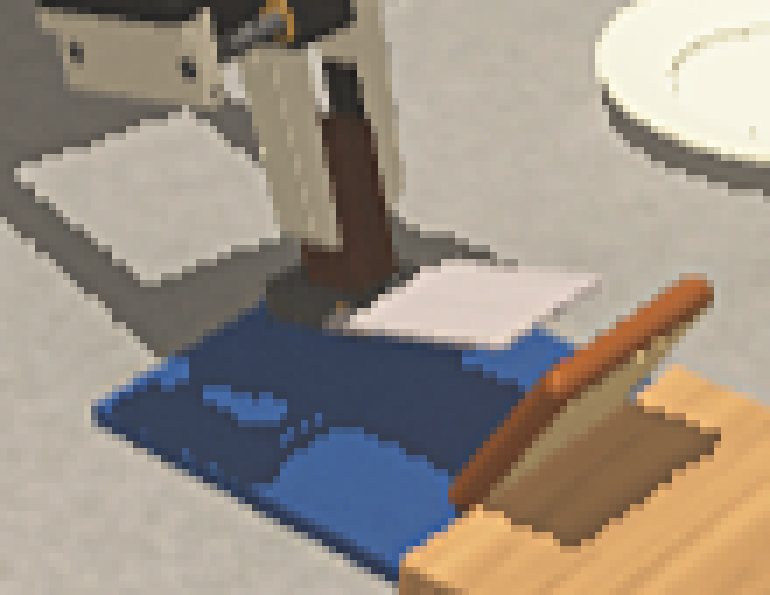

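It has tipped past the balance and come away from the blade, so it is falling. I'll hold and look.

>>> carry_out:
  turn:
    - [0, 0, 0]
    - [0, 0, 0]
    - [0, 0, 0]
    - [0, 0, 0]
  xyz:
    - [0, 0, 0]
    - [0, 0, 0]
    - [0, 0, 0]
    - [0, 0, 0]
  hand: [0, 0, 0, 0]

```text
time: 17.95
tcp_pos: [0.5188, 0.011, 0.093]
tool_rot: [-0.045, 0.991, 0.002, 0.127]
ft_force: [0.8, -0.8, -1.9]
opening: 0.23
```

```bash
python3 -c "
from h import *
look('s14',u=340,v=230)"
```

```text
meanF [ 0.04  0.33 -1.36] T [0.01 0.21 0.01]
t 18.1 tcp [0.5189 0.011  0.093 ] y [-0.09   0.996 -0.008] yaw_y 95.14 z [ 0.252  0.015 -0.968] F [ 0.6  -0.55 -1.07] T [-0.01  0.22 -0.  ] open 0.234 j [-0.11 -0.2   2.12  0.05  0.97 -1.79]
nose board [[-0.0037  0.0068  0.0756]] pitch down -14.62 yaw 5.26 roll -0.46
```

View pics/s14.png

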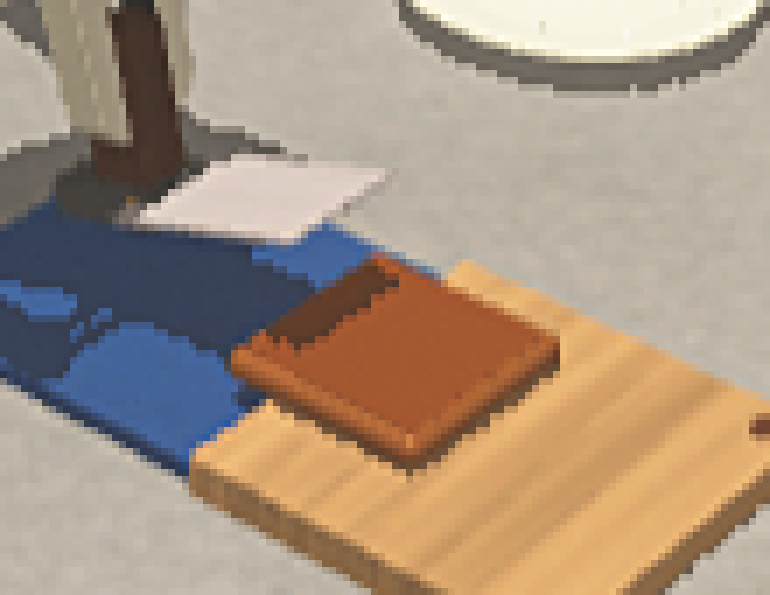

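The slice lies browned side up on the wood, overhanging the step slightly, with corners at crop (233,355), (385,255), (555,345) and (410,465). I'll retreat and bring the lifter home.

>>> carry_out:
  turn:
    - [0, 0, 0]
    - [0, 0, 0]
    - [0, 0, 0]
    - [-0.35, 4, 0]
    - [-0.35, 4, 0]
    - [-0.35, 4, 0]
    - [-0.2, 2, 0]
    - [0, 0, -4]
    - [0, 0, -4]
    - [0, 0, -4]
    - [0, 0, -4]
    - [0, 0, -3]
    - [0, 0, -2]
    - [0, 0, 0]
  xyz:
    - [-0.015, -0.0015, 0.005]
    - [-0.02, -0.002, 0.015]
    - [-0.02, -0.002, 0.02]
    - [-0.01, 0, 0.015]
    - [0, 0, 0.005]
    - [0, 0, 0]
    - [0, -0.01, 0]
    - [0, -0.03, 0]
    - [0, -0.045, 0]
    - [0, -0.045, 0]
    - [0, -0.045, 0]
    - [0, -0.04, 0]
    - [0, -0.02, 0]
    - [0, 0, 0]
  hand: [0, 0, 0, 0, 0, 0, 0, 0, 0, 0, 0, 0, 0, 0]

```text
time: 19.85
tcp_pos: [0.4523, -0.2363, 0.1559]
tool_rot: [0.142, 0.99, -0.004, 0.003]
ft_force: [-0.3, -0.5, -1.4]
opening: 0.235
```

Run:
```python
from h import *
nose(st()); s=imaging.snapshot("top"); cv2.imwrite("pics/top5.png",s["image"])
```

```text
t 19.85 tcp [ 0.4523 -0.2363  0.1559] y [ 0.281  0.96  -0.008] yaw_y 73.68 z [ 0.005 -0.009 -1.   ] F [-0.28 -0.53 -1.43] T [ 0.05  0.01 -0.  ] open 0.235 j [-0.58 -0.06  1.85 -0.01  1.35 -1.86]
nose board [[-0.1068 -0.2676  0.1144]] pitch down -0.42 yaw -16.32 roll -0.44
```

View pics/top5.png

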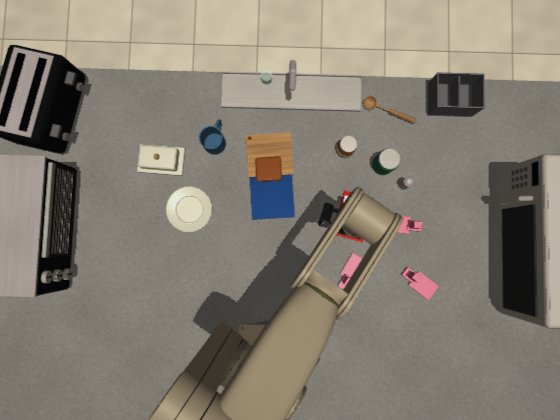

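Toast sits at (268,169) on the wood. Moving over the mat and lowering.

>>> carry_out:
  turn:
    - [0.5, 0.3, 0]
    - [0, 0, 0]
    - [0, 0, 0]
    - [0, 0, 0]
    - [0, 0, 0]
  xyz:
    - [0.006, -0.02, 0]
    - [0.005, -0.02, -0.02]
    - [0, 0, -0.03]
    - [0, 0, -0.02]
    - [0, 0, 0]
  hand: [0, 0, 0, 0, 0]

```text
time: 20.52
tcp_pos: [0.4657, -0.2694, 0.0847]
tool_rot: [0.136, 0.991, 0.001, 0.0]
ft_force: [0.5, 0.2, -1.4]
opening: 0.233
```

Run:
```python
from h import *
look('s15',u=215,v=250)
s=imaging.snapshot("top"); m=mask(s,(5,130,60),(14,255,200)); m[:150]=0;m[185:]=0;m[:,:250]=0;m[:,290:]=0
c=blobs(m,30)[0]; P=plane(s,cv2.boxPoints(cv2.minAreaRect(c)),.0225); print(tob(P).round(4),tob(P).mean(0).round(4))
```

```text
meanF [ 0.79 -0.03 -1.16] T [ 0.03  0.02 -0.02]
t 20.68 tcp [ 0.4673 -0.2711  0.0875] y [0.271 0.963 0.   ] yaw_y 74.29 z [ 0.004 -0.001 -1.   ] F [ 0.81  0.73 -1.61] T [ 0.02 -0.03 -0.01] open 0.23 j [-0.62  0.1   1.82  0.    1.22 -1.92]
nose board [[-0.0947 -0.3024  0.0457]] pitch down -0.26 yaw -15.71 roll 0.01
[[ 0.0697  0.049   0.0225]
 [ 0.064  -0.0419  0.0225]
 [-0.0207 -0.0366  0.0225]
 [-0.015   0.054   0.0225]] [0.0245 0.0061 0.0225]
```

View pics/s15.png

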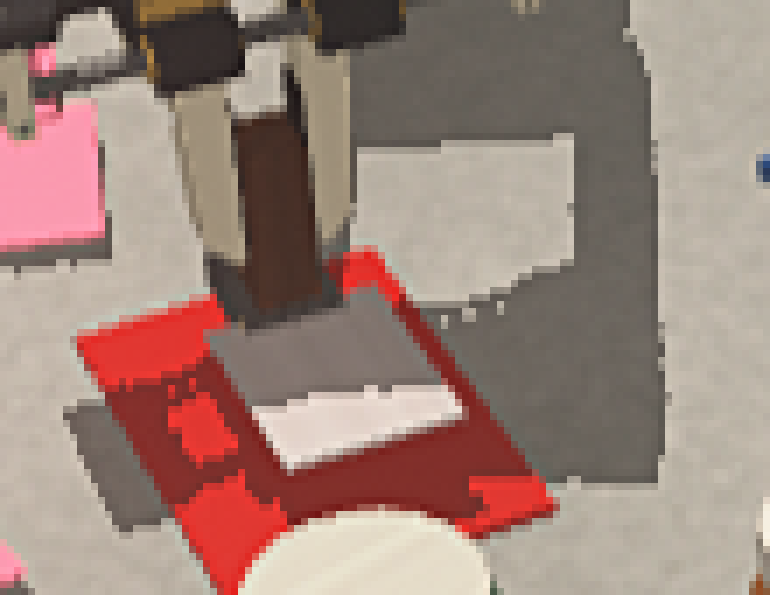

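Run:
```python
from h import *
s=imaging.snapshot("scene"); im=s["image"]
u,v=340,235
cv2.imwrite("pics/s16.png",cv2.resize(im[v-45:v+40,u-50:u+60],None,fx=7,fy=7,interpolation=cv2.INTER_NEAREST))
# s14-type crop px -> image; top-face outline corners, plane z=.029 approx; lower silhouettes
f=lambda x,y:(290+x/7-.5,185+y/7-.5)
print("s14 widest corners z=.0225",tob(plane(s,[f(233,360),f(385,252),f(560,350),f(410,460)],.0225)).round(4))
t=imaging.snapshot("top"); cv2.imwrite("pics/t16.png",cv2.resize(t["image"][125:225,235:310],None,fx=7,fy=6,interpolation=cv2.INTER_NEAREST))
# step edge points in the scene crop
print("step line",tob(plane(s,[f(197,455),f(462,262)],.016)).round(4))
```

```text
s14 widest corners z=.0225 [[-0.0198 -0.0314  0.0225]
 [-0.0216  0.0586  0.0225]
 [ 0.0618  0.0511  0.0225]
 [ 0.0614 -0.0356  0.0225]]
step line [[ 0.0009 -0.0755  0.016 ]
 [-0.0021  0.0804  0.016 ]]
```

View pics/s16.png

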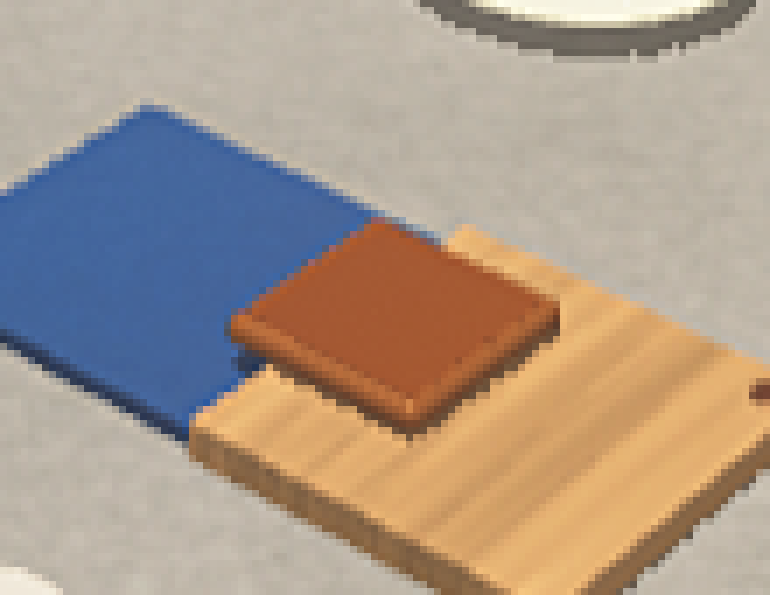

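View pics/t16.png

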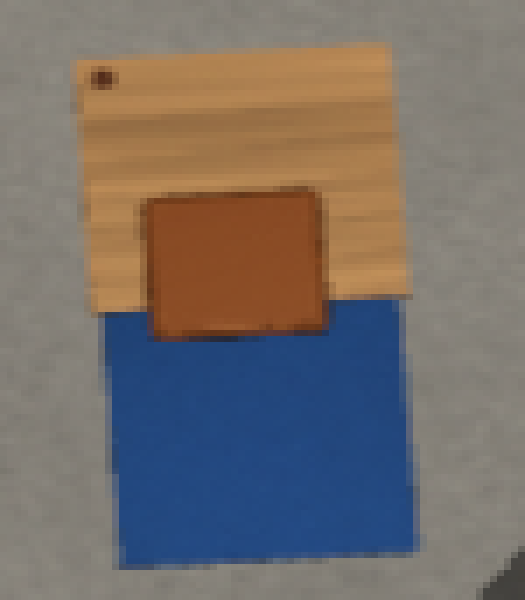

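The centre measures 20–24 mm past the step (top 24.5, scene ~20), against a limit of 20, which is too close. There is time (21 of 62 s), so I'll nudge it about 20 mm further with the blade nose at mid-edge height.

>>> carry_out:
  turn:
    - [0, 0, 0]
    - [0, 0, 0]
    - [0, 0, 4]
    - [0, 0, 4]
    - [0, 0, 4]
    - [0, 0, 4]
    - [0, 0, 3]
    - [0, 0, 1.5]
    - [0, 4, 0]
    - [-0.5, 4, 0]
    - [-0.2, 1.5, 0]
    - [0, 0, 0]
  xyz:
    - [0, 0, 0.03]
    - [0, 0, 0.03]
    - [0, 0.04, 0.015]
    - [0, 0.05, 0]
    - [0, 0.05, 0]
    - [0, 0.05, 0]
    - [0, 0.045, 0]
    - [0, 0.025, 0]
    - [0, 0, 0]
    - [0, 0, 0]
    - [0, 0, 0]
    - [0, 0, 0]
  hand: [0, 0, 0, 0, 0, 0, 0, 0, 0, 0, 0, 0]

```text
time: 22.32
tcp_pos: [0.4706, -0.005, 0.1765]
tool_rot: [-0.047, 0.996, -0.004, -0.072]
ft_force: [0.3, -0.3, -0.5]
opening: 0.231
```

Run:
```python
from h import *
nose(st())
```

```text
t 22.32 tcp [ 0.4706 -0.005   0.1765] y [-0.093  0.996 -0.002] yaw_y 95.36 z [-0.144 -0.015 -0.99 ] F [ 0.35 -0.3  -0.54] T [ 0.06 -0.12  0.05] open 0.231 j [-0.1  -0.04  1.79 -0.03  1.53 -1.76]
nose board [[-0.0679 -0.0043  0.1213]] pitch down 8.31 yaw 5.35 roll -0.1
```

>>> carry_out:
  turn:
    - [-0.2, 1.7, 0]
    - [0, 0, 0]
    - [0, 0, 0]
    - [0, 0, 0]
    - [0, 0, 0]
  xyz:
    - [0, 0.011, -0.025]
    - [0, 0, -0.03]
    - [0, 0, -0.02]
    - [0, 0, -0.009]
    - [0, 0, 0]
  hand: [0, 0, 0, 0, 0]

```text
time: 22.95
tcp_pos: [0.4716, 0.0052, 0.0926]
tool_rot: [-0.045, 0.995, -0.005, -0.083]
ft_force: [-0.1, 0.3, -1.3]
opening: 0.232
```

Run:
```python
from h import *
look('s17',u=320,v=225)
```

```text
meanF [ 0.26  0.02 -1.85] T [ 0.06 -0.18  0.  ]
t 23.1 tcp [0.4726 0.0053 0.0937] y [-0.092  0.996 -0.003] yaw_y 95.25 z [-0.163 -0.018 -0.986] F [ 0.21  0.64 -2.36] T [ 0.07 -0.19 -0.01] open 0.229 j [-0.07  0.07  1.84 -0.03  1.39 -1.73]
nose board [[-0.0661  0.0055  0.0369]] pitch down 9.43 yaw 5.22 roll -0.2
```

View pics/s17.png

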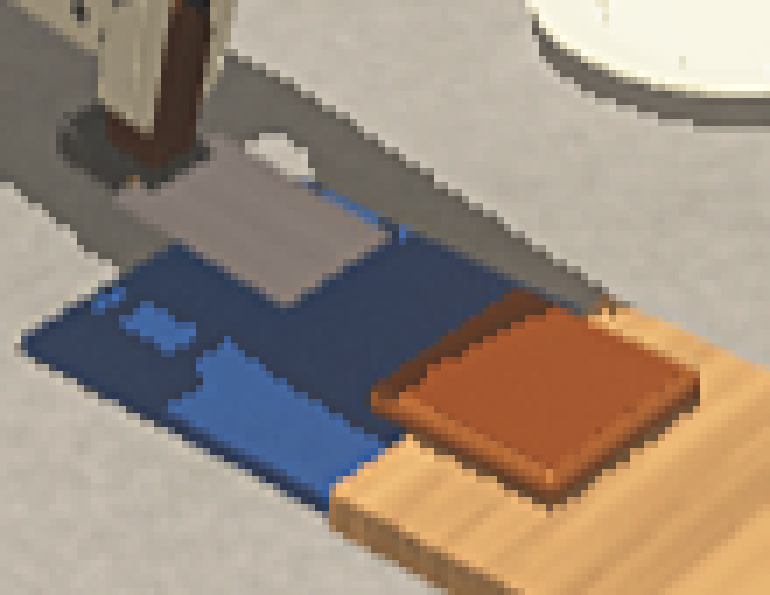

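>>> carry_out:
  turn:
    - [0, 0, 0]
    - [0, 0, 0]
    - [0, 0, 0]
    - [0, 0, 0]
    - [0, 0, 0]
  xyz:
    - [0.005, 0.001, -0.007]
    - [0.008, 0.001, -0.005]
    - [0.008, 0.001, 0]
    - [0.006, 0.0006, 0]
    - [0, 0, 0]
  hand: [0, 0, 0, 0, 0]

```text
time: 23.72
tcp_pos: [0.5033, 0.0091, 0.0825]
tool_rot: [-0.046, 0.996, -0.006, -0.08]
ft_force: [0.5, 0.4, -1.5]
opening: 0.23
```

Run:
```python
from h import *
look('s18',u=320,v=225)
```

```text
meanF [-0.03  0.26 -1.71] T [ 0.06 -0.11 -0.02]
t 23.88 tcp [0.5027 0.009  0.0824] y [-0.092  0.996 -0.004] yaw_y 95.25 z [-0.16  -0.018 -0.987] F [ 0.32 -0.27 -2.55] T [ 0.04 -0.11 -0.07] open 0.235 j [-0.06  0.16  1.77 -0.03  1.37 -1.72]
nose board [[-0.0356  0.0064  0.0258]] pitch down 9.25 yaw 5.22 roll -0.22
```

View pics/s18.png

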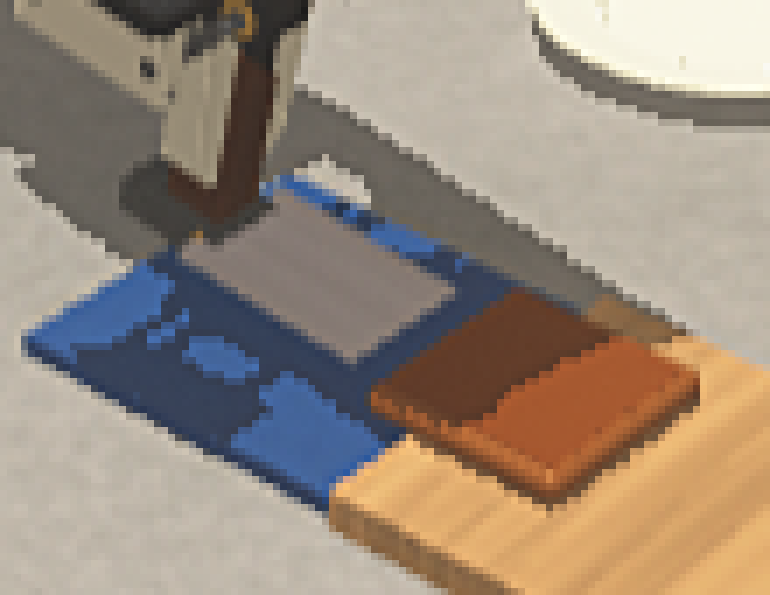

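>>> carry_out:
  turn:
    - [0, 0, 0]
    - [0, 0, 0]
    - [0, 0, 0]
    - [0, 0, 0]
    - [0, 0, 0]
    - [0, 0, 0]
    - [0, 0, 0]
    - [0, 0, 0]
  xyz:
    - [0.004, 0.0004, -0.0012]
    - [0.004, 0.0004, 0]
    - [0.003, 0.0003, 0]
    - [0.003, 0.0003, 0]
    - [0.003, 0.0003, 0]
    - [0.003, 0.0003, 0]
    - [0.003, 0.0003, 0]
    - [0, 0, 0]
  hand: [0, 0, 0, 0, 0, 0, 0, 0]

```text
time: 24.88
tcp_pos: [0.527, 0.0114, 0.0812]
tool_rot: [-0.045, 0.996, -0.006, -0.081]
ft_force: [-0.1, -0.4, -1.9]
opening: 0.237
```

Run:
```python
from h import *
look('s19',u=320,v=225)
```

```text
meanF [-0.16  0.36 -1.16] T [ 0.05 -0.12 -0.04]
t 25.02 tcp [0.5267 0.0114 0.0812] y [-0.091  0.996 -0.004] yaw_y 95.24 z [-0.16  -0.019 -0.987] F [-0.2   0.09 -0.98] T [ 0.08 -0.14 -0.06] open 0.236 j [-0.06  0.23  1.7  -0.03  1.38 -1.71]
nose board [[-0.0115  0.0066  0.0245]] pitch down 9.28 yaw 5.21 roll -0.22
```

View pics/s19.png

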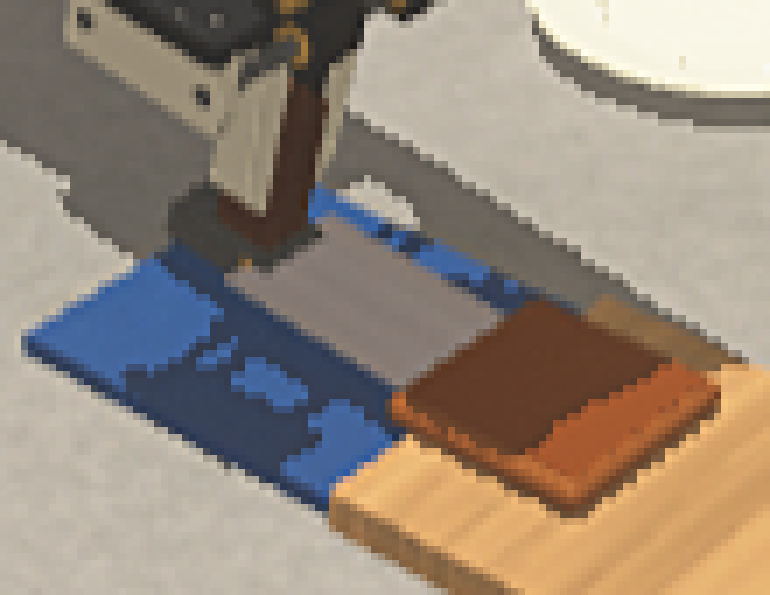

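The slice slides cleanly and flat ahead of the nose. I'll push another 13 mm.

>>> carry_out:
  turn:
    - [0, 0, 0]
    - [0, 0, 0]
    - [0, 0, 0]
    - [0, 0, 0]
    - [0, 0, 0]
  xyz:
    - [0.003, 0.0003, 0]
    - [0.003, 0.0003, 0]
    - [0.003, 0.0003, 0]
    - [0.003, 0.0003, 0]
    - [0, 0, 0]
  hand: [0, 0, 0, 0, 0]

```text
time: 25.65
tcp_pos: [0.5395, 0.0127, 0.0812]
tool_rot: [-0.045, 0.996, -0.006, -0.081]
ft_force: [0.1, 0.1, -1.1]
opening: 0.233
```

Run:
```python
from h import *
look('s20',u=320,v=225)
```

```text
meanF [ 0.15  0.06 -1.97] T [ 0.07 -0.15  0.03]
t 25.8 tcp [0.5392 0.0127 0.0811] y [-0.091  0.996 -0.004] yaw_y 95.24 z [-0.16  -0.018 -0.987] F [ 0.18  0.37 -1.62] T [ 0.06 -0.17  0.04] open 0.234 j [-0.05  0.26  1.66 -0.03  1.38 -1.71]
nose board [[0.001  0.0067 0.0245]] pitch down 9.29 yaw 5.2 roll -0.22
```

View pics/s20.png

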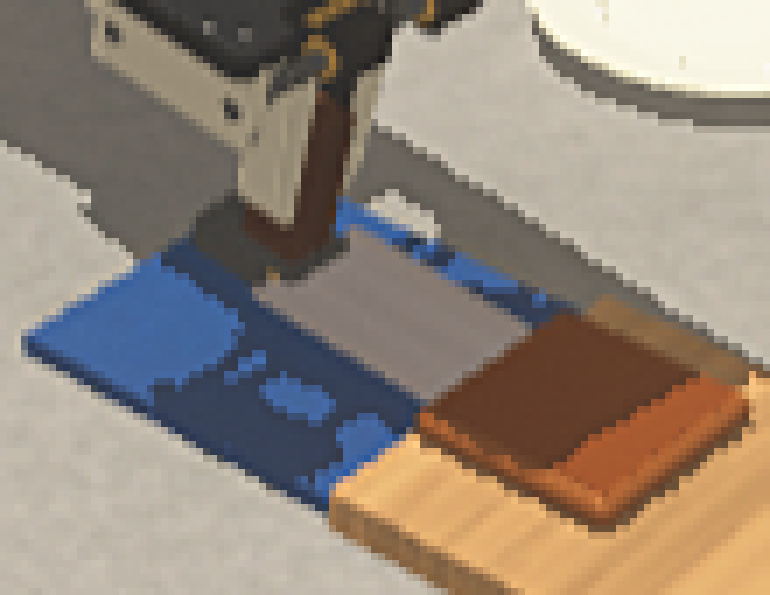

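The slice is now just past the step, near edge at x≈0. Retreating and going to the mat.

>>> carry_out:
  turn:
    - [0, 0, 0]
    - [0, 0, 0]
    - [0, 0, 0]
    - [0.3, -3, 0]
    - [0.3, -3, 0]
    - [0.25, -2.5, 0]
    - [0, 0, -3]
    - [0, 0, -4]
    - [0, 0, -4]
    - [0, 0, -4]
    - [0, 0, -3]
    - [0, 0, -2]
    - [0, 0, -1]
    - [0, 0, 0]
  xyz:
    - [-0.015, -0.0015, 0.001]
    - [-0.02, -0.002, 0.015]
    - [-0.02, -0.002, 0.02]
    - [-0.015, 0, 0.015]
    - [0, 0, 0.005]
    - [0, 0, 0]
    - [0, -0.03, 0]
    - [0, -0.045, 0]
    - [0, -0.045, 0]
    - [0, -0.045, 0]
    - [0, -0.045, 0]
    - [0, -0.04, 0]
    - [0, -0.025, 0]
    - [0, 0, 0]
  hand: [0, 0, 0, 0, 0, 0, 0, 0, 0, 0, 0, 0, 0, 0]

```text
time: 27.55
tcp_pos: [0.4647, -0.2761, 0.1403]
tool_rot: [0.142, 0.99, -0.001, -0.002]
ft_force: [0.4, 1.0, -1.6]
opening: 0.233
```

Run:
```python
from h import *
nose(st()); imaging.snapshot("top");nose(st())
```

```text
t 27.55 tcp [ 0.4647 -0.2761  0.1403] y [ 0.282  0.959 -0.003] yaw_y 73.62 z [-0.005 -0.002 -1.   ] F [ 0.43  1.03 -1.57] T [ 0.06 -0.02  0.01] open 0.233 j [-0.63  0.05  1.77 -0.    1.33 -1.91]
nose board [[-0.0986 -0.3081  0.0977]] pitch down 0.25 yaw -16.38 roll -0.19
t 27.6 tcp [ 0.4647 -0.2751  0.1402] y [ 0.281  0.96  -0.003] yaw_y 73.68 z [-0.005 -0.001 -1.   ] F [-0.17  0.77 -1.87] T [ 0.03  0.   -0.02] open 0.236 j [-0.63  0.05  1.77 -0.    1.33 -1.91]
nose board [[-0.0984 -0.307   0.0976]] pitch down 0.27 yaw -16.32 roll -0.16
```

>>> carry_out:
  turn:
    - [0.1, -0.3, 0]
    - [0, 0, 0]
    - [0, 0, 0]
    - [0, 0, 0]
    - [0, 0, 0]
  xyz:
    - [0, -0.002, -0.03]
    - [0, 0, -0.025]
    - [0, 0, -0.01]
    - [0, 0, 0]
    - [0, 0, 0]
  hand: [0, 0, 0, 0, 0]

```text
time: 28.22
tcp_pos: [0.466, -0.2732, 0.0755]
tool_rot: [0.14, 0.99, 0.0, 0.001]
ft_force: [-0.5, -0.3, -0.5]
opening: 0.233
```

Run:
```python
from h import *
look('s21',u=215,v=250)
```

```text
meanF [ 0.09  0.17 -1.78] T [ 0.01 -0.01  0.01]
t 28.38 tcp [ 0.4661 -0.2736  0.0757] y [0.277 0.961 0.001] yaw_y 73.92 z [ 0.002  0.    -1.   ] F [-0.07  0.6  -2.2 ] T [-0.01 -0.01  0.02] open 0.232 j [-0.63  0.12  1.82  0.    1.2  -1.92]
nose board [[-0.0965 -0.3052  0.0337]] pitch down -0.13 yaw -16.08 roll 0.05
```

View pics/s21.png

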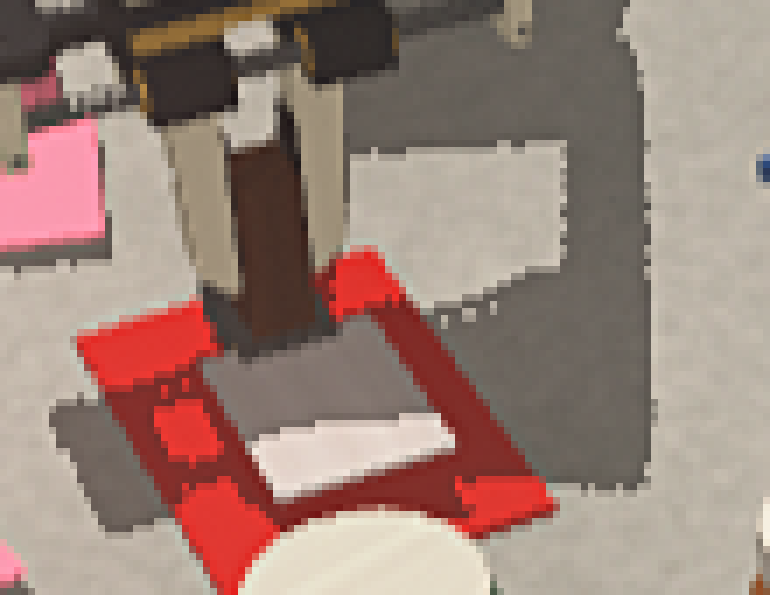

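>>> carry_out:
  turn:
    - [0, 0, 0]
    - [0, 0, 0]
    - [0, 0, 0]
    - [0, 0, 0]
  xyz:
    - [0, 0, -0.006]
    - [0, 0, -0.003]
    - [0, 0, -0.0015]
    - [0, 0, 0]
  hand: [0, 0, 0, 0]

```text
time: 28.88
tcp_pos: [0.4665, -0.2741, 0.0652]
tool_rot: [0.14, 0.99, -0.0, 0.002]
ft_force: [-0.4, -1.3, -1.7]
opening: 0.231
```

Run:
```python
from h import *
look('s22',u=215,v=250)
```

```text
meanF [-0.04  0.18 -1.58] T [-0.01 -0.01 -0.  ]
t 29.02 tcp [ 0.4666 -0.2742  0.0655] y [0.277 0.961 0.   ] yaw_y 73.9 z [ 0.004 -0.001 -1.   ] F [-0.79  0.72 -1.62] T [-0.03 -0.05  0.01] open 0.234 j [-0.63  0.13  1.83  0.    1.18 -1.92]
nose board [[-0.0959 -0.3059  0.0237]] pitch down -0.23 yaw -16.1 roll 0.02
```

>>> carry_out:
  turn:
    - [0, 0.2, 0]
    - [0, 0, 0]
    - [0, 0, 0]
  xyz:
    - [0, 0, -0.0015]
    - [0, 0, -0.0005]
    - [0, 0, 0]
  hand: [0, 0, 0]

```text
time: 29.4
tcp_pos: [0.4668, -0.2743, 0.0638]
tool_rot: [0.14, 0.99, -0.001, 0.0]
ft_force: [-0.5, -0.6, -2.0]
opening: 0.233
```

Run:
```python
from h import *
look('s23',u=215,v=250)
```

```text
meanF [ 0.2  -0.42 -0.51] T [ 0.06  0.03 -0.01]
t 29.55 tcp [ 0.4668 -0.2743  0.0638] y [ 0.277  0.961 -0.001] yaw_y 73.91 z [ 0.    -0.001 -1.   ] F [ 0.4  -1.19 -0.32] T [ 0.06  0.03 -0.  ] open 0.233 j [-0.63  0.14  1.82 -0.    1.18 -1.92]
nose board [[-0.0959 -0.306   0.0216]] pitch down -0.04 yaw -16.09 roll -0.05
```

Contact at the same TCP height as at pickup (0.0638). Releasing.

>>> carry_out:
  turn:
    - [0, 0, 0]
    - [0, 0, 0]
    - [0, 0, 0]
    - [0, 0, 0]
    - [0, 0, 0]
    - [0, 0, 0]
  xyz:
    - [0, 0, 0]
    - [0, 0, 0]
    - [0, 0, 0]
    - [0, 0, 0]
    - [0, 0, 0]
    - [0, 0, 0]
  hand: [0.8, 0.8, 0.8, 0.8, 0.8, 0.8]

```text
time: 30.3
tcp_pos: [0.4674, -0.2747, 0.0645]
tool_rot: [0.14, 0.99, -0.001, 0.001]
ft_force: [-0.2, 0.8, -0.6]
opening: 0.786
```

>>> carry_out:
  turn:
    - [0, 0, 0]
    - [0, 0, 0]
    - [0, 0, 0]
    - [0, 0, 0]
    - [0, 0, 0]
    - [0, 0, 0]
  xyz:
    - [0, 0, 0.02]
    - [0, 0, 0.03]
    - [0, 0, 0.04]
    - [0, 0, 0.04]
    - [-0.02, 0, 0.02]
    - [0, 0, 0]
  hand: [0.8, 0.8, 0.8, 0.8, 0.8, 0.8]

```text
time: 31.05
tcp_pos: [0.4457, -0.2737, 0.2179]
tool_rot: [0.14, 0.99, -0.0, 0.0]
ft_force: [0.6, 0.3, -0.2]
opening: 0.803
```

Run:
```python
from h import *
st(); s=imaging.snapshot("scene"); cv2.imwrite("pics/send.png",s["image"])
t=imaging.snapshot("top"); m=mask(t,(5,130,60),(14,255,200)); m[:145]=0;m[185:]=0;m[:,:250]=0;m[:,290:]=0
c=blobs(m,30)[0]; P=plane(t,cv2.boxPoints(cv2.minAreaRect(c)),.0225); print(tob(P).round(4),tob(P).mean(0).round(4))
```

```text
t 31.05 tcp [ 0.4457 -0.2737  0.2179] y [ 0.277  0.961 -0.001] yaw_y 73.91 z [ 0.    -0.001 -1.   ] F [ 0.63  0.25 -0.25] T [ 0.02 -0.04 -0.  ] open 0.803 j [-0.65 -0.07  1.74 -0.    1.47 -1.94]
[[ 0.0874  0.0519  0.0225]
 [ 0.0878 -0.0405  0.0225]
 [ 0.0006 -0.0407  0.0225]
 [ 0.0003  0.0513  0.0225]] [0.044  0.0055 0.0225]
```

View pics/send.png

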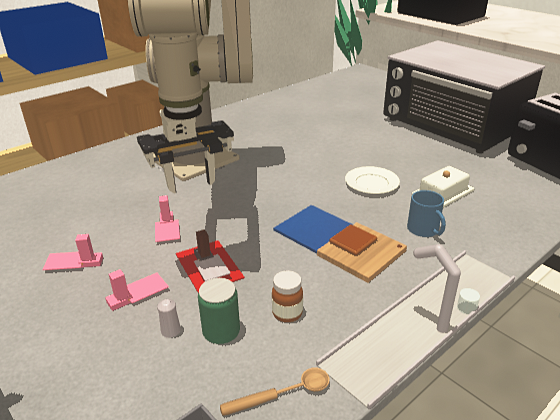

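The scene shows the lifter upright on the mat at (203,245), the slice browned side up at (355,238) and the bystanders in place. The top view puts the slice centre at board x 44 mm, y 5.5 mm. I'll settle and hand in.

>>> carry_out:
  turn:
    - [0, 0, 0]
    - [0, 0, 0]
    - [0, 0, 0]
  xyz:
    - [0, 0, 0]
    - [0, 0, 0]
    - [0, 0, 0]
  hand: [0.8, 0.8, 0.8]

```text
time: 31.52
tcp_pos: [0.4452, -0.2718, 0.2119]
tool_rot: [0.14, 0.99, 0.002, -0.004]
ft_force: [0.5, -0.3, -0.2]
opening: 0.803
```

```bash
python3 -c "
from station import ticket
print(ticket.close_job())"
```

```text
the job is handed in; nothing more can be done
None
```

I tipped the slice over the step with the lifter, and it ended flat and browned side up on the raised wood. I then stood the lifter back on the red mat, let go, and handed the job in at about 31.5 s of the 62 s allowed. The hand-in reports no verdict.

- **Slice after the fall:** it came to rest with its centre only 20–24 mm past the step. The two views disagreed (top 24.5 mm, scene about 20 mm) and the limit is 20 mm. I therefore slid it about 20 mm further with the blade's nose against its edge.
- **Slice at the end:** the last top view puts its centre 44 mm past the step and 5.5 mm off the centreline.
- **Lifter:** it stands upright, about 25 mm from the mat's centre along x by the arm's pose at release. It touched the mat at the same tool height as when I picked it up.
- **Forces:** no wrist reading during the work exceeded about 3 N. The readings are noisy to about 1 N.
- **Bystanders:** they look unmoved in the last scene picture. I judged this by eye and did not measure their positions.

The nose touched the bay floor about 2.7 mm lower than my camera estimate of the blade's bend predicted, so I used the touch height instead.

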